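Set the nut-driver clip rack back in size order

ROBOT

A 6-joint arm with a two-finger parallel gripper is mounted at the origin on a cart in front of the work surface, level with it; the furniture and walls round the work are solid. World frame = base frame: x ahead of the robot, y to its left, z up, the work surface at z = 0. Lengths are in mm, angles in rad, forces in N, time in s.
With the tool pointing down it reaches from about 350 to 775 mm from the base axis. Payload 7.3 kg.
Tool frame: the origin (TCP) lies at the centre of the arm's flange, where the gripper is bolted on; the fingertips stand 178 mm ahead of it and the grasp point (between the pads) lies 159 mm ahead of it; z points along the fingers, y is the direction in which the jaws open and shut (so a half turn about z gives the same grasp; the last joint's range is limited). The gripper opens to 92 mm and grips with 3 to 60 N. Pads are 19 mm wide; open, the fingers measure 130 mm over their backs; the gripper's body (75 mm by 190 mm) begins 47 mm behind the grasp point.
Start: joints at [0.979, 0.342, 1.524, -0, 1.275, -0.146], TCP at [226.349, 473.702, 404.741] pointing down, gripper open.
Joint ranges: [-2.53, 2.53], [-0.77, 2.02], [0.04, 2.7], [-1, 4.14], [0.28, 2.66], [-3.11, 3.11]. Speed limits (rad/s): [2.57, 2.57, 3.14, 3.14, 3.14, 3.14].

INTERFACE

Orientations are given as [roll, pitch, yaw] about the fixed x, y, z axes, in that order (R = Rz(yaw) Ry(pitch) Rx(roll)).
In Python, from plant import status, viewer, ticket gives the robot as it stands.
- The arm moves only by the tool play_rows, never from a script. Its argument "commands" is a list of rows, each an object with "offset": the shift along the tool's x, y, z in m, a list of three; "twist": the turn about the tool's z in degrees. A call has 1 to 5 rows; each row shifts and turns the commanded pose from where the row before left it, along the tool's axes as they then stand; what a row does not reach is not made up. A row lasts 1/10 s, in which the tool goes at most 50 mm and 8.59 degrees, less where a joint would pass 70% of its speed; a pose out of reach is approached as far as the arm can. A call with a gripper value outside its range is refused whole. "jaw" is the closure in counts, from 0 (fully open) to 255 (shut), set as the call begins (left out, the last holds). The fingers move at their own pace and stop on an object; the grip force is fixed at half the most. Time passes only in rows, so rows that do not move let the fingers close. It gives the time, the measured TCP pose, the force and the opening at its end, in the units of the state.
- status.get_obs(): the state, without advancing time (a new reading comes with each control period).
- viewer.capture(name): name is "scene" or "side" or "wrist"; returns the picture (480x640x3 uint8, red, green, blue); there is no depth.
- viewer.camera_params(name): a dict with "fov_y" (degrees; the focal length in pixels is half the picture's height over the tangent of half this angle, whatever the lens; pixels are square), "cx", "cy" (the principal point, pixels), "rvec" (rotation vector, rad) and "tvec" (3), from world to camera coordinates, as OpenCV has them; the wrist camera has in their place "T_tool_cam" (4x4, takes a point from camera to tool coordinates, whose origin is the TCP and whose axes are the flange's). Camera axes: x right, y down, z forward; pixel columns grow to the right and rows downward; lengths in mm; the calibration is good to about 2 mm. A picture is of the moment at which its call begins: read the wrist's pose just before it. camera_params takes no time and is no camera call.
- ticket.close_job(): hands the job in, once; it reports no verdict.
The state is a dict: "time": time; "joint_positions": joint angles; "dq": joint speeds; "tau": joint torques, N m; "tool_pos": TCP position; "tcp_rot": TCP orientation; "contact_force": force on the tool from outside, world axes, zero at the start; "moment": the same for the moment, N m; "grip_width": finger opening in mm.
Only numpy, scipy, OpenCV 4.12 (cv2) and the standard library are available. Lean on these libraries where they do the work, as an engineer would, in place of code of your own. Each camera call takes 0.05 s, during which the arm holds its last target.

TASK

Put the three nut drivers on the sloping clip rack in size order: smallest in the left clip, medium in the middle clip, largest in the right clip, as seen from the robot. The largest has been hung in the left clip by mistake, so pull it off and move it over to make room. Click each shank fully home in its spring clip, with the handle on the upper side and its front end just above the rail, let go, and do not push the other things on the bench about.

Things in the scene. Friction and masses are not known exactly. Their poses are not given: they have to be found in the camera images.
- driver_small_grip (a point): smallest of three similar nut drivers, lying on the bench. 22x22 mm square teal handle with dark inlays, 70 mm long; round steel shank of 10 mm diameter; socket head 12 mm wide, 16 mm long; 123 mm and 70 g in all. Point: inside the handle on its axis, half-way up, 18 mm behind its front shoulder. x: along the axis towards the handle's butt (shank at -x), y across, z up when it lies on the bench.
- driver_small_neck (a point): point on the axis of this driver's shank, 11 mm in front of the handle's shoulder, 29 mm in front of the grip point (towards -x): the place the clip holds. Axes as the grip point.
- driver_medium_grip (a point): medium nut driver, lying on the bench. 22x22 mm square teal handle with dark inlays, 85 mm long; round steel shank of 10 mm diameter; socket head 16 mm wide, 16 mm long; 152 mm and 90 g in all. Point: inside the handle on its axis, half-way up, 18 mm behind its front shoulder. x: along the axis towards the handle's butt (shank at -x), y across, z up when it lies on the bench.
- driver_medium_neck (a point): point on the axis of this driver's shank, 11 mm in front of the handle's shoulder, 29 mm in front of the grip point (towards -x): the place the clip holds. Axes as the grip point.
- driver_large_grip (a point): largest nut driver; starts in the left clip, handle uppermost. 22x22 mm square teal handle with dark inlays, 100 mm long; round steel shank of 10 mm diameter; socket head 20 mm wide, 16 mm long; 181 mm and 110 g in all. Point: inside the handle on its axis, half-way up, 18 mm behind its front shoulder. x: along the axis towards the handle's butt (shank at -x), y across, z up when it lies on the bench.
- driver_large_neck (a point): point on the axis of this driver's shank, 11 mm in front of the handle's shoulder, 29 mm in front of the grip point (towards -x): the place the clip holds. Axes as the grip point.
- clip_left (a point): left spring clip of the rack, as the robot sees it. Point: where the axis of a shank runs when fully home, 28 mm out from the grey panel. x up along the slope (35 degrees above level, away from the robot), y along the rail to the left, z straight out of the panel (35 degrees from vertical, towards the robot); a shank goes in along -z, lying along x. The clips stand 75 mm apart along y.
- clip_middle (a point): middle spring clip; point and axes as for the left one. Two sprung steel jaws, 16 mm long in x, on an aluminium rail 20 mm wide and 20 mm high; mouth 16 mm wide at the flared lips 12 mm above the point, narrowing to 6 mm at 5 mm above it. A shank clicks in at a push of about 8 N and comes out at a similar pull.
- clip_right (a point): right spring clip; point and axes as for the left one. Up-slope of each clip, from x = 54 to 70 mm, a rubber-faced rest strip 17 mm above the panel carries the handle; between rail and strip there are 17 mm free under a seated handle. The panel reaches from x = -85 to 125 mm.
- rack: clip rack: sloped grey sheet panel on a dark tube stand, 250 mm wide, 190 mm deep, 150 mm high; does not move. Origin on the bench below the foot of the middle clip; x away from the robot, y left, z up.
- fuse_box: small cardboard fuse box, white and blue, 40x62x30 mm, loose, a bystander; origin under its centre.
- flux_jar: small round jar with a yellow lid, 45 mm wide and 30 mm high, loose, a bystander; origin under its centre.
- braid_spool: small blue flat spool of copper braid, 44x77x10 mm with its free end, loose, a bystander; origin under its centre.
There are look-alikes about, which are no part of the job. What is shaped like the part that bears driver_small_grip but pink is not meant.

How it is judged:
By the outcome, as a careful person would: the job done as asked, in the order asked, and still so for the second after the job is handed in, with the robot touching nothing.
It also fails if it takes over 67 s, if anything falls off the work surface, if the arm or the gripper's body presses on something with over 40 N, if the wrist force passes 120 N, or if a joint passes its speed limit or range.

## Working session

There is one attempt and no reset: what is moved stays moved. The work goes in short steps, Python scripts to look and compute and a tool call to move; the robot and the scene stay as the last step left them, time stands still between calls to the robot, and variables do not carry over. Pictures are saved under pics/ and viewed, and the job is handed in when it is done.

Besides the shell and the picture viewer there is one more tool, called after ">>>" as a command line: name --argument value ..., lists and objects as JSON in quotes. play_rows: Moves the arm, as the interface text tells. Its arguments: {"type":"object","properties":{"commands":{"type":"array"},"jaw":{"type":"number"}},"required":["commands"]}

```bash
ls; mkdir -p pics; python3 - <<'E'
from plant import status, viewer, ticket
import cv2
o=status.get_obs(); print(o)
for n in ("scene","side","wrist"):
    p=viewer.camera_params(n); print(n,p)
    im=viewer.capture(n); cv2.imwrite(f"pics/{n}0.png",im[:,:,::-1])
E
```

```text
pics
{'time': 0.0, 'joint_positions': array([ 9.78999483e-01,  3.42712296e-01,  1.52500280e+00, -2.87078247e-06,
        1.27538372e+00, -1.45971539e-01]), 'dq': array([ 0.00062343,  0.00083178,  0.00233494,  0.00047462, -0.00039213,
        0.00092583]), 'tau': array([-5.41553181e-04, -4.31243491e+01, -2.44224930e+01,  7.16901803e-02,
        5.59424073e-02, -1.41549922e-04]), 'tool_pos': array([226.27428967, 473.58986447, 404.05512693]), 'tcp_rot': array([-3.14010210e+00, -2.16362027e-04,  2.69576803e+00]), 'contact_force': array([-0.1826437 , -0.13527699,  1.02035606]), 'moment': array([-0.0270698 , -0.03891456,  0.04278749]), 'grip_width': 91.60808399812008}
scene {'fov_y': 57.68646642331999, 'cx': 314.33412208462613, 'cy': 237.61287344033292, 'rvec': array([ 2.05250994, -1.26906217,  0.55951724]), 'tvec': array([-360.80079794,  321.41516863,  870.05514319])}
side {'fov_y': 48.633735391785294, 'cx': 316.6592374183495, 'cy': 241.78226329578104, 'rvec': array([ 0.19221272, -2.72677254,  1.39254525]), 'tvec': array([ 454.07435638,  198.06179574, 1252.57557133])}
wrist {'fov_y': 59.350761951211965, 'cx': 318.10971295877977, 'cy': 241.65473224314334, 'T_tool_cam': array([[ 3.50789906e-04, -9.66213839e-01, -2.57741525e-01,
         6.87286420e+01],
       [ 9.99999863e-01,  4.39274664e-04, -2.85725791e-04,
         1.26869080e+00],
       [ 3.89291535e-04, -2.57741389e-01,  9.66213861e-01,
         2.10100639e+01],
       [ 0.00000000e+00,  0.00000000e+00,  0.00000000e+00,
         1.00000000e+00]])}
```

View pics/scene0.png

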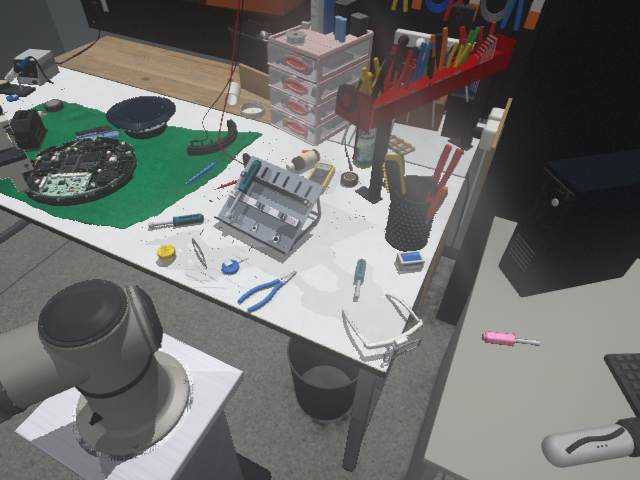

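View pics/side0.png

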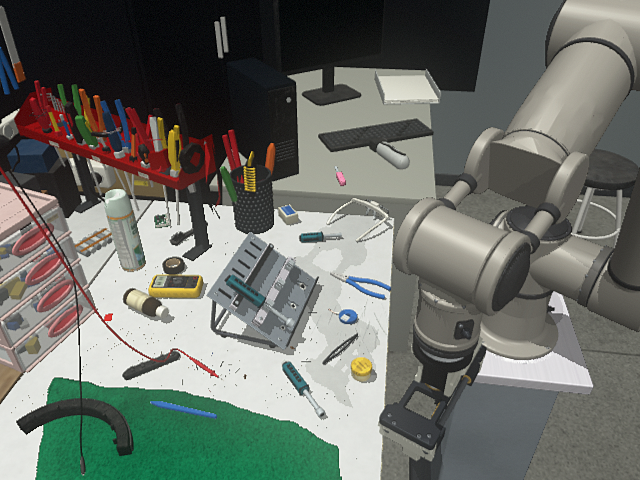

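View pics/wrist0.png

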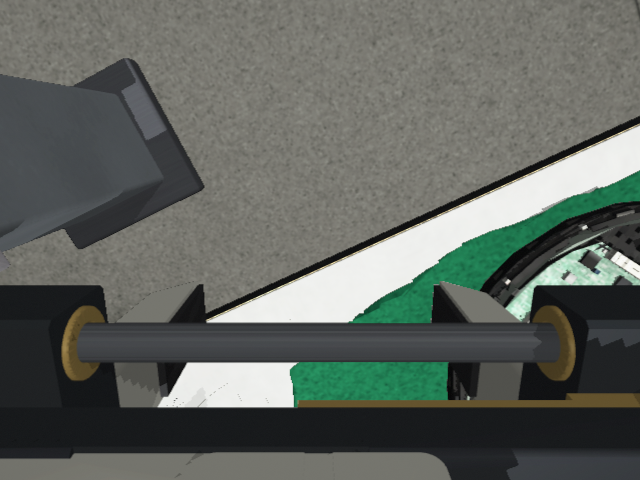

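The scene view shows three teal drivers: on the rack at (250,175), on the bench left at (176,221), and on the bench right at (360,278). The pink look-alike is at (510,340) on the side desk. The bystanders are the jar (166,251), spool (230,267) and box (410,260), and there are blue pliers at (267,291). Next I'll crop and measure.

```bash
cat > h.py <<'E'
import numpy as np, cv2, json
from plant import status, viewer
from scipy.spatial.transform import Rotation as R
def cam(n,tp=None,rot=None):
    p=viewer.camera_params(n); f=240/np.tan(np.radians(p['fov_y'])/2)
    K=np.array([[f,0,p['cx']],[0,f,p['cy']],[0,0,1]])
    if 'rvec' in p:
        Rm=cv2.Rodrigues(p['rvec'])[0]; t=p['tvec']
    else:
        T=np.eye(4); T[:3,:3]=R.from_euler('xyz',rot).as_matrix(); T[:3,3]=tp
        M=np.linalg.inv(T@p['T_tool_cam']); Rm=M[:3,:3]; t=M[:3,3]
    return K,Rm,t
def ray(c,uv):
    K,Rm,t=c; d=Rm.T@np.linalg.inv(K)@np.array([*uv,1.]); return -Rm.T@t,d/np.linalg.norm(d)
def onz(c,uv,z=0):
    o,d=ray(c,uv); return o+d*(z-o[2])/d[2]
def proj(c,X):
    K,Rm,t=c; q=K@(Rm@np.asarray(X,float)+t); return q[:2]/q[2]
def tri(c1,u1,c2,u2):
    o1,d1=ray(c1,u1);o2,d2=ray(c2,u2)
    s=np.linalg.lstsq(np.c_[d1,-d2],o2-o1,rcond=None)[0]
    a=o1+d1*s[0];b=o2+d2*s[1]; return (a+b)/2,np.linalg.norm(a-b)
E
python3 - <<'E'
import cv2,numpy as np
s=cv2.imread('pics/scene0.png');d=cv2.imread('pics/side0.png')
def crop(im,x0,y0,w,h,k,n): cv2.imwrite(n,cv2.resize(im[y0:y0+h,x0:x0+w],None,fx=k,fy=k,interpolation=cv2.INTER_CUBIC))
crop(s,140,140,200,150,4,'pics/c1.png')
crop(s,330,230,110,82,7,'pics/c2.png')
crop(d,200,220,200,150,4,'pics/c3.png')
crop(d,260,190,150,75,5,'pics/c4.png')
crop(d,260,300,130,130,4,'pics/c5.png')
for im,n in((s,'scene'),(d,'side')):
    hsv=cv2.cvtColor(im,cv2.COLOR_BGR2HSV)
    m=cv2.inRange(hsv,(82,90,30),(97,255,200))
    k,l,st,ce=cv2.connectedComponentsWithStats(m)
    for i in range(1,k):
        if st[i,4]>60: print(n,st[i],ce[i], cv2.minAreaRect(np.argwhere(l==i)[:,::-1].astype(np.float32)))
E
```

```text
scene [239 161  20  29 142] [248.43661972 175.6056338 ] ((248.5923309326172, 174.83847045898438), (6.077701091766357, 32.37306594848633), 29.744882583618164)
scene [174 214  28   8  84] [187.16666667 217.98809524] ((187.57247924804688, 217.55575561523438), (4.354418754577637, 27.290565490722656), 82.56858825683594)
side [301 233  21   9  85] [309.92941176 236.22352941] ((311.0411682128906, 237.03530883789062), (7.439561367034912, 20.477964401245117), 85.60128784179688)
side [226 275  39  31 292] [245.9109589 289.9760274] ((245.0472869873047, 290.0337829589844), (40.802921295166016, 11.159773826599121), 35.53767776489258)
side [283 362  24  29 201] [294.02487562 375.960199  ] ((293.05999755859375, 375.08001708984375), (29.80000114440918, 10.800000190734863), 53.13010025024414)
```

View pics/c1.png

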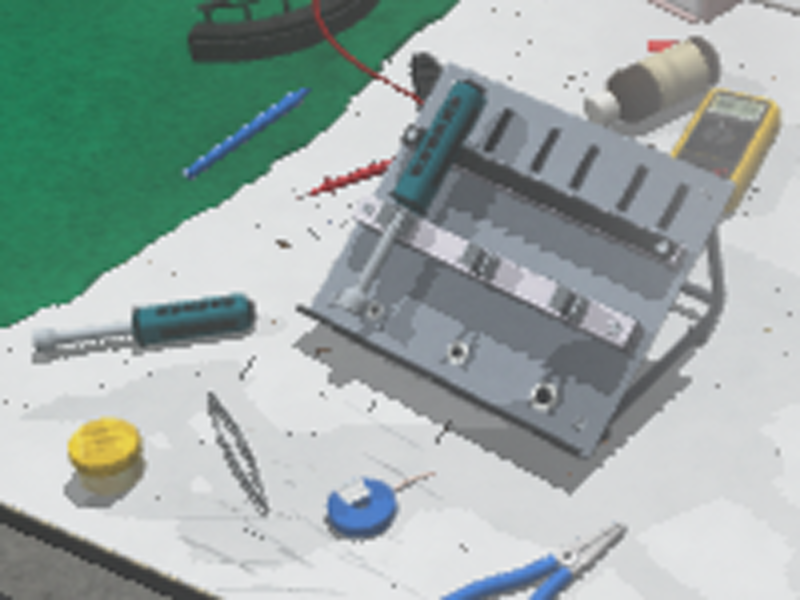

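View pics/c2.png

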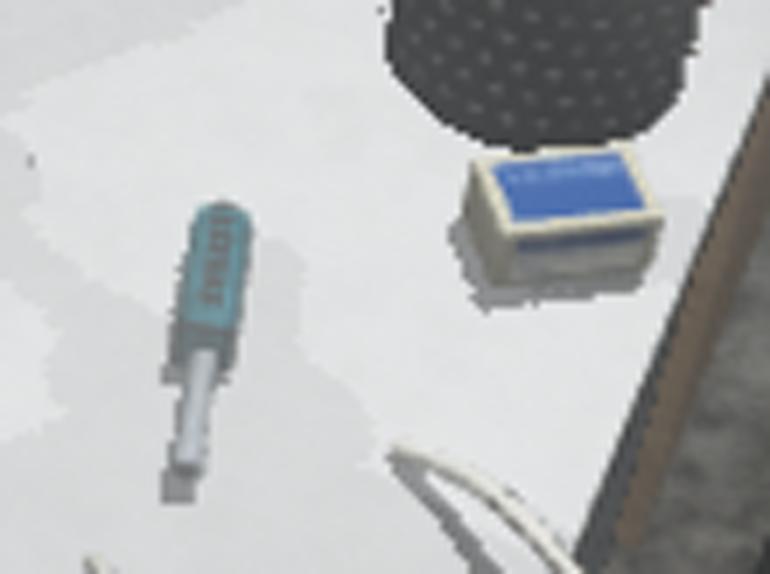

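View pics/c3.png

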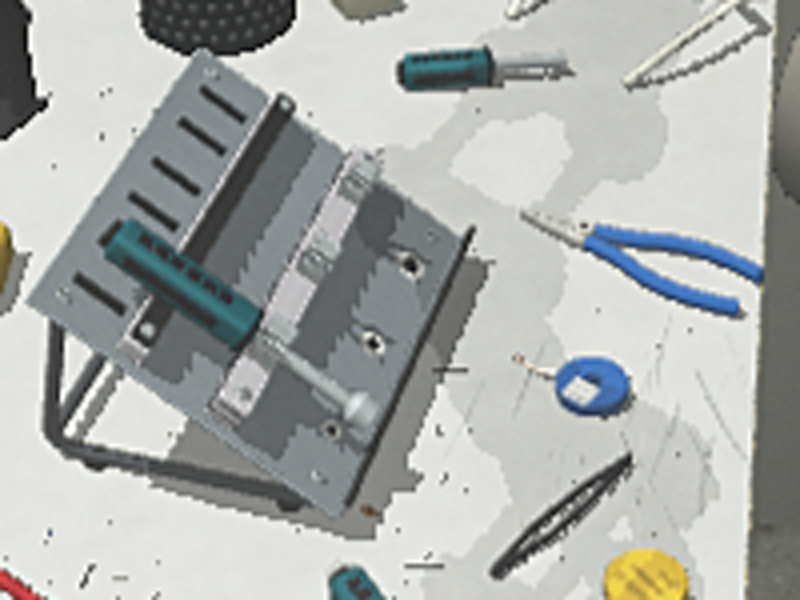

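View pics/c4.png

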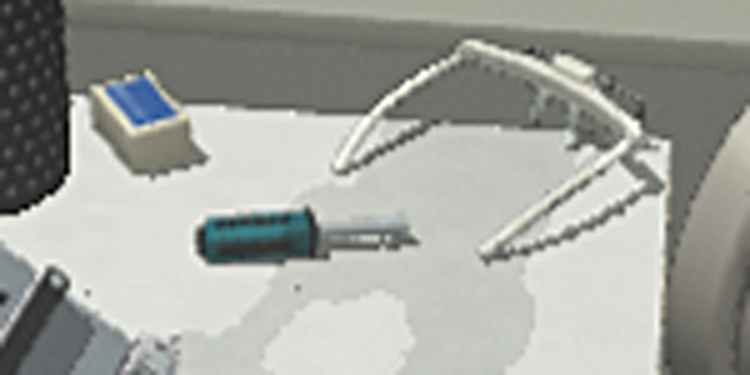

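View pics/c5.png

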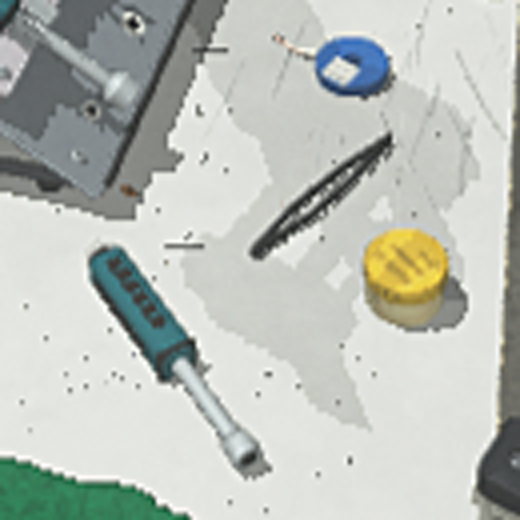

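```bash
python3 - <<'E'
from h import *
a=cam('scene');b=cam('side')
S=lambda p:(140+p[0]/4,140+p[1]/4); D=lambda p:(200+p[0]/4,220+p[1]/4)
E=lambda p:(330+p[0]/7,230+p[1]/7); F=lambda p:(260+p[0]/5,190+p[1]/5); G=lambda p:(260+p[0]/4,300+p[1]/4)
pts={'m_tip':(S((35,338)),G((248,457))),'m_sh':(S((135,325)),G((178,362))),'m_butt':(S((253,311)),G((103,255))),
's_tip':(E((186,465)),F((408,228))),'s_sh':(E((203,345)),F((315,233))),'s_butt':(E((225,208)),F((200,237))),
'L_tip':(S((355,305)),D((362,410))),'L_sh':(S((408,200)),D((252,332))),'L_butt':(S((470,90)),D((115,240))),
'P_ll':(S((300,308)),D((345,515))),'P_lr':(S((590,452)),D((472,230))),'P_ur':(S((730,185)),D((203,50))),'P_ul':(S((445,65)),D((30,305))),
'clipM':(S((482,262)),D((318,245))),'clipR':(S((572,303)),D((360,172))),
'jar':(S((105,440)),G((405,265))),'spool':(S((362,508)),D((592,388))),'box':(E((570,190)),F((140,97))),'pinktip':((540,343),(337,167)),'pinkbutt':((484,338),(343,184))}
P={}
for k,(u,v) in pts.items():
    X,e=tri(a,u,b,v); P[k]=X; print(k,X.round(1),round(e,1))
for q in 'msL': print(q,np.linalg.norm(P[q+'_tip']-P[q+'_butt']).round(1),np.linalg.norm(P[q+'_sh']-P[q+'_butt']).round(1))
print(np.linalg.norm(P['pinktip']-P['pinkbutt']))
E
```

```text
m_tip [403.2 312.5  11.6] 1.7
m_sh [446.5 260.2  11. ] 1.2
m_butt [497.7 195.7  10.8] 0.3
s_tip [ 431.3 -302.6    9.9] 3.8
s_sh [ 483.5 -288.    11.5] 3.1
s_butt [ 547.7 -271.1   14.1] 2.1
L_tip [502.7 107.1  48. ] 0.4
L_sh [565.8 100.9  95.6] 4.1
L_butt [640.8  91.7 145. ] 1.2
P_ll [504.7 160.2  20.5] 3.8
P_lr [470.8 -90.9  22.9] 6.0
P_ur [ 641.7 -109.1  133.4] 0.4
P_ul [676.9 135.6 131.2] 0.3
clipM [540.9  23.5  92.9] 5.0
clipR [530.7 -49.8  92.6] 2.2
jar [336.5 192.4  25.9] 3.2
spool [379.5  25.    3.2] 1.1
box [ 602.3 -385.8   30.5] 2.8
pinktip [ 492.  -714.8   13.2] 4.1
pinkbutt [ 456.8 -602.8    7.8] 1.8
m 150.3 82.3
s 120.6 66.4
L 169.5 90.3
117.55410793645665
```

```bash
python3 - <<'E'
from h import *
a=cam('scene');b=cam('side')
for n,u,v in (('shelfend',(352,110),(207,172)),('postbase',(370,196),(196,250)),('cup top',(412,180),(253,175)),('can',(364,165),(118,195))):
    X,e=tri(a,u,b,v); print(n,X.round(),round(e,1))
E
```

```text
shelfend [ 747. -130.  298.] 23.0
postbase [ 831. -189.   -2.] 5.2
cup top [ 691. -326.  186.] 19.2
can [ 954. -146.  118.] 173.8
```

>>> play_rows --commands '[{"offset": [-0.045, -0.02, 0], "twist": -4}, {"offset": [-0.045, -0.02, 0], "twist": -4}, {"offset": [-0.045, -0.02, 0], "twist": -4}, {"offset": [-0.045, -0.02, 0], "twist": -4}, {"offset": [-0.04, -0.02, 0], "twist": -2}]'

```text
time: 0.65
tool_pos: [406.2, 310.5, 404.7]
tcp_rot: [-3.142, 0.0, 3.012]
contact_force: [-0.6, 0.3, -0.8]
grip_width: 92.0
```

>>> play_rows --commands '[{"offset": [-0.04, -0.042, 0], "twist": 0}, {"offset": [-0.04, -0.042, 0], "twist": 0}, {"offset": [-0.04, -0.042, 0], "twist": 0}, {"offset": [-0.04, -0.042, 0], "twist": 0}, {"offset": [-0.04, -0.042, 0], "twist": 0}]'

```text
time: 1.15
tool_pos: [552.9, 108.2, 404.5]
tcp_rot: [3.141, -0.0, 3.01]
contact_force: [-0.1, 0.7, -0.2]
grip_width: 92.2
```

>>> play_rows --commands '[{"offset": [-0.038, -0.042, 0], "twist": 0}, {"offset": [0, 0, 0], "twist": 0}]'

```text
time: 1.35
tool_pos: [583.0, 63.8, 403.7]
tcp_rot: [-3.14, 0.001, 3.004]
contact_force: [0.0, 0.8, -0.2]
grip_width: 91.9
```

```bash
cat > w.py <<'E'
from h import *
import sys
o=status.get_obs(); im=viewer.capture('wrist'); n=sys.argv[1]
cv2.imwrite(f'pics/{n}.png',im[:,:,::-1])
json.dump([list(map(float,o['tool_pos'])),list(map(float,o['tcp_rot']))],open(f'{n}.json','w'))
print(o['time'],o['tool_pos'].round(1),o['tcp_rot'].round(4),o['grip_width'].round(1),o['contact_force'].round(1))
E
python3 w.py w1
```

```text
Traceback (most recent call last):
  File "w.py", line 6, in <module>
    print(o['time'],o['tool_pos'].round(1),o['tcp_rot'].round(4),o['grip_width'].round(1),o['contact_force'].round(1))
                                                                 ^^^^^^^^^^^^^^^^^^^^^
AttributeError: 'float' object has no attribute 'round'
```

View pics/w1.png

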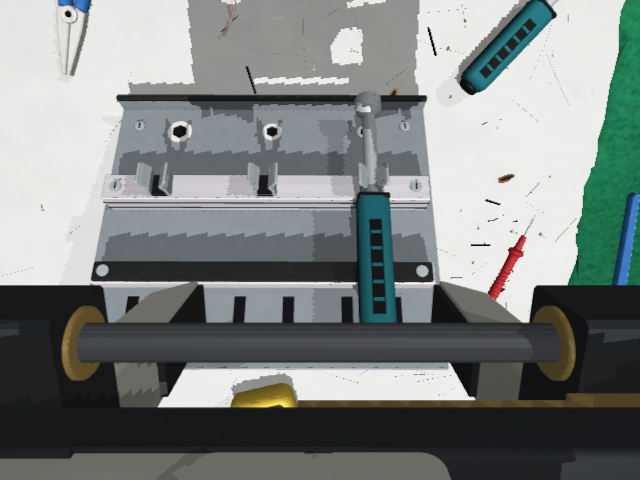

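The wrist view shows the rack nearly square-on. The right clip is at (155,180), the middle clip at (262,180), and the large driver's shoulder at (373,193). I'll zoom in for features.

```bash
sed -i "s/o\['grip_width'\].round(1)/round(float(o['grip_width']),1)/" w.py; python3 - <<'E'
import cv2
s=cv2.imread('pics/w1.png')
cv2.imwrite('pics/w1a.png',cv2.resize(s[85:290,85:285],None,fx=2.9*1.35,fy=2.9,interpolation=cv2.INTER_CUBIC))
cv2.imwrite('pics/w1b.png',cv2.resize(s[85:290,280:480],None,fx=2.9*1.35,fy=2.9,interpolation=cv2.INTER_CUBIC))
E
cat w1.json
```

```text
[[582.9597606878204, 63.83829447850265, 403.6794272406734], [-3.1399303309156896, 0.0005724089815510869, 3.0039594435639443]]
```

View pics/w1a.png

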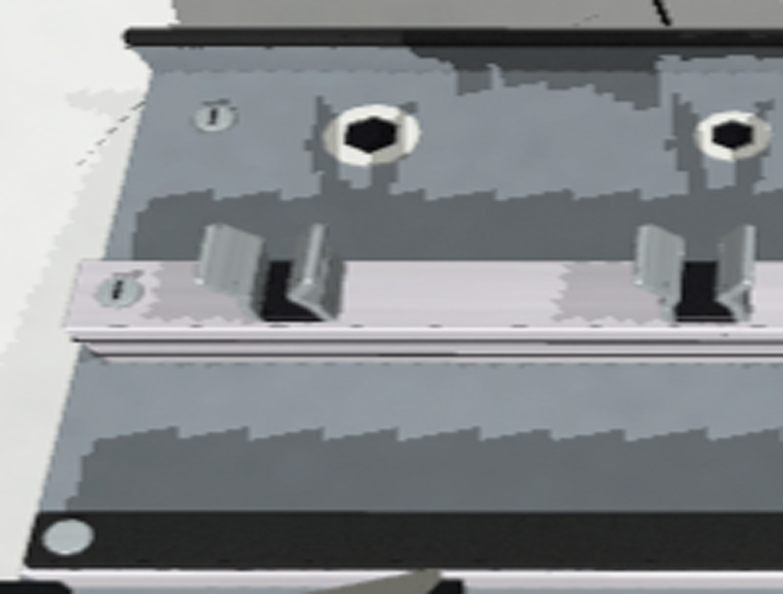

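View pics/w1b.png

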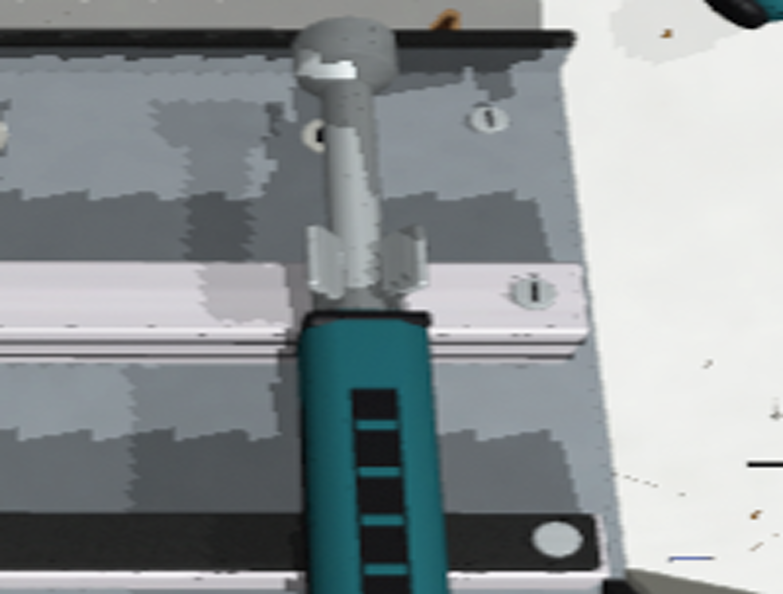

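```bash
cat > rack.py <<'E'
from h import *
from scipy.optimize import least_squares
def axes(psi,s=np.radians(35)):
    c,n=np.cos(psi),np.sin(psi)
    return np.c_[[c*np.cos(s),n*np.cos(s),np.sin(s)],[-n,c,0],[-c*np.sin(s),-n*np.sin(s),np.cos(s)]]
E
python3 - <<'E'
from rack import *
tp,rt=json.load(open('w1.json')); c=cam('wrist',tp,rt)
# coordinates in clip frame (z measured from clip point: panel z=-28)
rows=[((-10,-100,-8),175.0),((-10,100,-8),175.7),((10,-100,-8),198.1),((10,100,-8),198.8),((54,-100,-11),261.6),((54,100,-11),261.9),((70,-100,-11),281.6),((70,100,-11),281.9)]
cols=[((0,0,12),262.8),((0,75,12),373.7),((0,-75,12),153)]
def res(p):
    A=axes(p[3]); f=lambda q:proj(c,A@np.array(q)+p[:3])
    return [f(q)[1]-v for q,v in rows]+[f(q)[0]-v for q,v in cols]
r=least_squares(res,[545,20,100,-.13]); print(r.x.round(3),np.round(r.fun,1))
A=axes(r.x[3]); 
for nm,y in (('R',-75),('M',0),('L',75)): print(nm,(A@[0,y,0]+r.x[:3]).round(1))
a=cam('scene');b=cam('side')
for y in(-75,0,75):
  for cc in (a,b): print(proj(cc,A@[0,y,0]+r.x[:3]).round(1))
for q in ((-85,125,-28),(-85,-125,-28),(125,125,-28),(125,-125,-28)): print(q,proj(c,A@np.array(q)+r.x[:3]).round(),proj(a,A@np.array(q)+r.x[:3]).round(),proj(b,A@np.array(q)+r.x[:3]).round())
E
```

```text
[ 5.45898e+02  3.18370e+01  8.51910e+01 -1.39000e-01] [-0.2 -0.5  1.5  1.2 -2.  -1.8  0.7  1.   0.3  0.1 -0.5]
R [535.5 -42.4  85.2]
M [545.9  31.8  85.2]
L [556.3 106.1  85.2]
[281.8 215.6]
[287.9 267.4]
[259.6 205. ]
[277.6 286.6]
[238.4 194.9]
[266.3 307.8]
(-85, 125, -28) [423. 108.] [215. 218.] [283. 351.]
(-85, -125, -28) [124. 107.] [286. 254.] [315. 281.]
(125, 125, -28) [450. 370.] [251. 155.] [205. 296.]
(125, -125, -28) [ 74. 369.] [323. 185.] [249. 232.]
```

>>> play_rows --commands '[{"offset": [0.003, 0.019, 0.01], "twist": 0}, {"offset": [0.003, 0.019, 0.03], "twist": 0}, {"offset": [0, 0, 0.03], "twist": 0}, {"offset": [0, 0, 0.015], "twist": 0}, {"offset": [0, 0, 0], "twist": 0}]' --jaw 80

```text
time: 1.9
tool_pos: [578.1, 108.7, 317.2]
tcp_rot: [-3.141, -0.006, 3.012]
contact_force: [-0.4, 0.5, 0.8]
grip_width: 63.6
```

```bash
python3 w.py w2; python3 - <<'E'
from rack import *
tp,rt=json.load(open('w2.json')); c=cam('wrist',tp,rt)
A=axes(-.139);L=np.array([556.3,106.1,85.2])
for q in((11,-11,11),(11,11,11),(70,-11,11),(0,0,0),(-53,0,0)): print(q,proj(c,A@np.array(q)+L).round(1))
E
```

```text
1.9 [578.1 108.7 317.2] [-3.1408 -0.0057  3.0116] 63.6 [-0.4  0.5  0.8]
(11, -11, 11) [282.2 239. ]
(11, 11, 11) [328.  239.4]
(70, -11, 11) [277.  366.8]
(0, 0, 0) [306.  226.7]
(-53, 0, 0) [307.7 138.9]
```

View pics/w2.png

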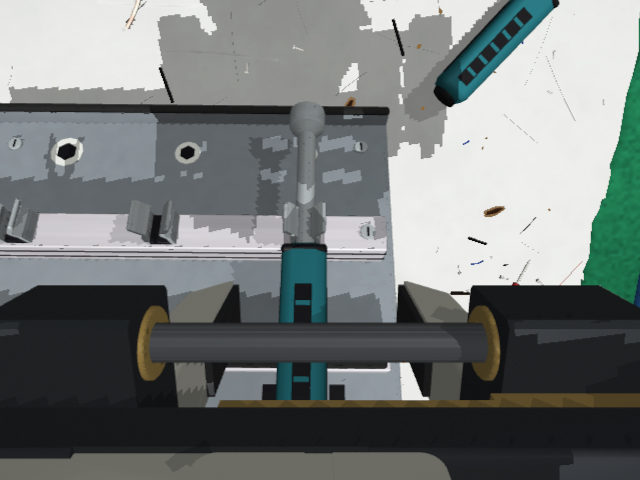

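>>> play_rows --commands '[{"offset": [-0.007, -0.005, 0.005], "twist": 0.5}, {"offset": [0, 0, 0.02], "twist": 0}, {"offset": [0, 0, 0.015], "twist": 0}, {"offset": [0, 0, 0.007], "twist": 0}, {"offset": [0, 0, 0], "twist": 0}]'

```text
time: 2.45
tool_pos: [586.0, 101.3, 272.6]
tcp_rot: [3.142, -0.0, 3.001]
contact_force: [-0.4, 0.0, 0.3]
grip_width: 62.8
```

```bash
python3 w.py w3; python3 -c "
from h import *
im=viewer.capture('side')[:,:,::-1];cv2.imwrite('pics/s3.png',cv2.resize(im[180:400,150:440],None,fx=2.7,fy=2.7))"
```

```text
2.45 [586.  101.3 272.6] [ 3.1416e+00 -4.0000e-04  3.0008e+00] 62.8 [-0.4  0.   0.3]
```

View pics/w3.png

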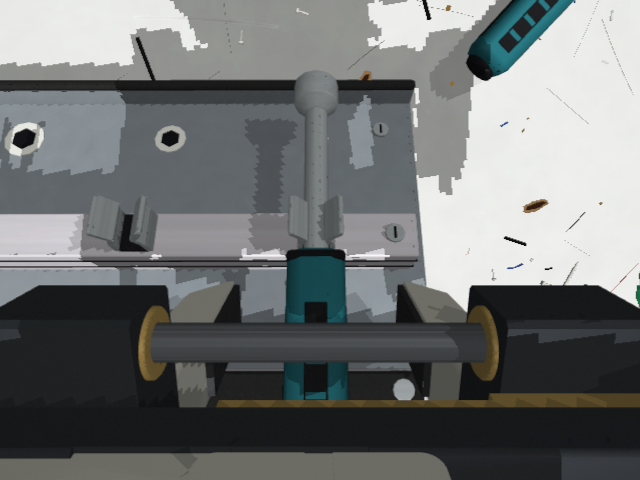

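View pics/s3.png

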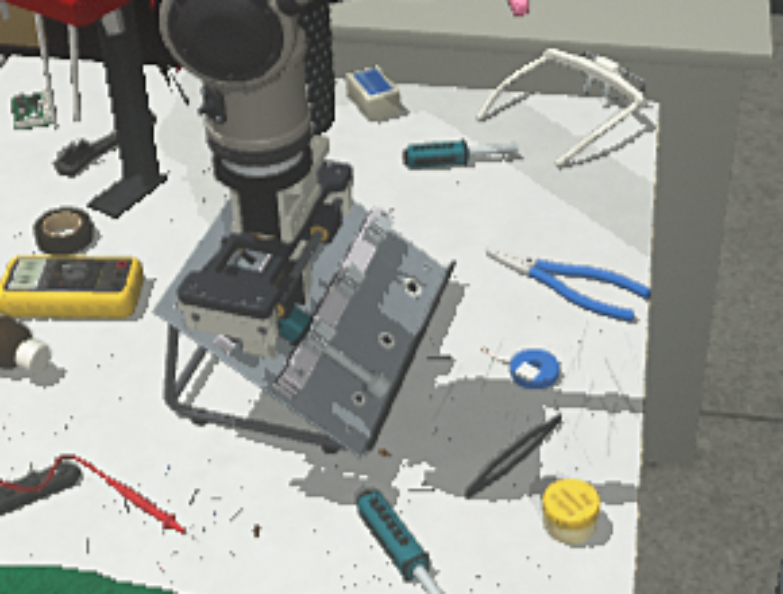

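>>> play_rows --commands '[{"offset": [0.002, 0.001, 0.003], "twist": 0}, {"offset": [0, 0, 0], "twist": 0}]'

```text
time: 2.75
tool_pos: [583.8, 102.9, 270.1]
tcp_rot: [3.141, 0.0, 3.001]
contact_force: [-0.3, -0.1, 0.2]
grip_width: 62.6
```

>>> play_rows --commands '[{"offset": [0, 0, 0], "twist": 0}, {"offset": [0, 0, 0], "twist": 0}, {"offset": [0, 0, 0], "twist": 0}, {"offset": [0, 0, 0], "twist": 0}, {"offset": [0, 0, 0], "twist": 0}]' --jaw 255

```text
time: 3.25
tool_pos: [584.0, 102.7, 269.8]
tcp_rot: [3.142, 0.0, 3.001]
contact_force: [-0.6, -0.0, 0.2]
grip_width: 27.8
```

>>> play_rows --commands '[{"offset": [0, 0, 0], "twist": 0}, {"offset": [0, 0, 0], "twist": 0}, {"offset": [0, 0, 0], "twist": 0}, {"offset": [0, 0, 0], "twist": 0}]'

```text
time: 3.65
tool_pos: [584.0, 102.3, 269.7]
tcp_rot: [-3.141, 0.0, 3.001]
contact_force: [0.5, -4.6, 0.4]
grip_width: 22.3
```

>>> play_rows --commands '[{"offset": [0.0023, 0, -0.0033], "twist": 0}, {"offset": [0.0023, 0, -0.0033], "twist": 0}, {"offset": [0.0034, 0, -0.0049], "twist": 0}, {"offset": [0.0057, 0, -0.0082], "twist": 0}, {"offset": [0.0057, 0, -0.0082], "twist": 0}]'

```text
time: 4.15
tool_pos: [564.3, 105.9, 297.9]
tcp_rot: [3.14, -0.001, 3.001]
contact_force: [-0.5, -0.1, -0.9]
grip_width: 22.0
```

```bash
python3 w.py w4; python3 -c "
from h import *
im=viewer.capture('side')[:,:,::-1];cv2.imwrite('pics/s4.png',cv2.resize(im[220:360,200:360],None,fx=4,fy=4))"
```

```text
4.15 [564.3 105.9 297.9] [ 3.1405e+00 -7.0000e-04  3.0008e+00] 22.0 [-0.5 -0.1 -0.9]
```

View pics/w4.png

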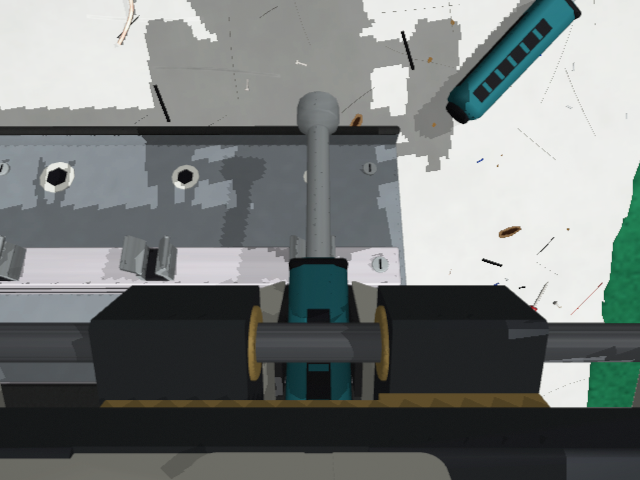

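View pics/s4.png

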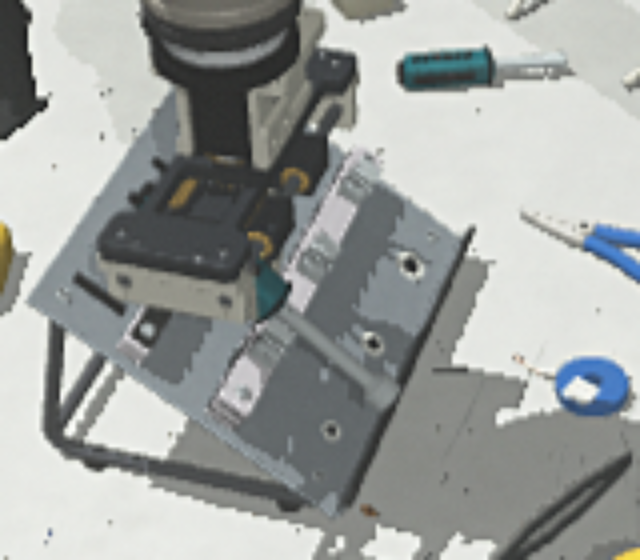

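```bash
python3 - <<'E'
from rack import *
p=viewer.camera_params('wrist');f=240/np.tan(np.radians(p['fov_y'])/2);T=p['T_tool_cam']
def row(q): # q tool (x,z)
    c=np.linalg.inv(T)@[q[0],0,q[1],1]; return f*c[1]/c[2]+p['cy']
# driver: shoulder-axis point S, direction to tip d: tilt t below horizontal, toward +tool x
def pts(S,t):
    d=np.array([np.cos(t),np.sin(t)]); up=np.array([np.sin(t),-np.cos(t)])
    ang=np.linspace(0,2*np.pi,1)
    return S+11*up, S+81*d+10*up, S+81*d-10*up
def model(S,t):
    a,b,c=pts(np.array(S),t); return np.array([row(a),min(row(b),row(c))])
r=least_squares(lambda S:model(S,np.radians(35))-[250,72],[20,150]);print(r.x,r.cost)
S=r.x
# tool moved from w3 pose to grip pose: world d
tp,rt=json.load(open('w3.json'));g=np.array([584,102.3,269.7])
dl=R.from_euler('xyz',rt).as_matrix().T@(g-np.array(tp)); S2=S-dl[[0,2]];print(dl,S2)
for t in(30,35,40): print(t,model(S2,np.radians(t)))
# solve with radius about grip point (0,159): S location constrained dist const
G=np.array([0,159.]); 
def rot(t):
    a=np.radians(t); v=S2-G; return G+np.array([[np.cos(a),-np.sin(a)],[np.sin(a),np.cos(a)]])@v
for e in(-10,-5,0,5,10): print(e,model(rot(e),np.radians(35+e)))
# seated shoulder in world
Tt=R.from_euler('xyz',rt).as_matrix(); print('shoulder world',Tt@[S[0],0,S[1]]+tp)
print('pred',axes(-.139)@[11,0,0]+[556.3,106.1,85.2])
E
```

```text
[ 20.04304795 175.95231614] 2.3250318340632343e-22
[2.08883915 0.74503462 2.88044672] [ 17.9542088  173.07186943]
30 [260.51061324  66.4325229 ]
35 [257.89808908  76.3844864 ]
40 [255.36919493  86.84298462]
-10 [260.15145968  49.51355477]
-5 [258.74328192  62.76215859]
0 [257.89808908  76.3844864 ]
5 [257.59859748  90.26927244]
10 [257.82410991 104.33436654]
shoulder world [566.05386269 104.09197793  96.634967  ]
pred [565.22376495 104.85154584  91.5093408 ]
```

>>> play_rows --commands '[{"offset": [0, -0.02, -0.005], "twist": 0}, {"offset": [0, -0.04, 0], "twist": 0}, {"offset": [0, -0.04, 0], "twist": 0}, {"offset": [0, -0.035, 0], "twist": 0}, {"offset": [0, -0.015, 0.005], "twist": 0}]'

```text
time: 4.75
tool_pos: [543.6, -45.3, 298.2]
tcp_rot: [-3.141, 0.002, 2.999]
contact_force: [-0.7, 0.6, -0.4]
grip_width: 21.9
```

>>> play_rows --commands '[{"offset": [0, 0, 0], "twist": 0}]'

```text
time: 4.85
tool_pos: [543.5, -44.4, 297.1]
tcp_rot: [3.141, -0.001, 2.998]
contact_force: [-0.7, 0.4, -1.3]
grip_width: 21.8
```

```bash
python3 w.py w5
```

```text
4.85 [543.5 -44.4 297.1] [ 3.1412e+00 -7.0000e-04  2.9984e+00] 21.8 [-0.7  0.4 -1.3]
```

View pics/w5.png

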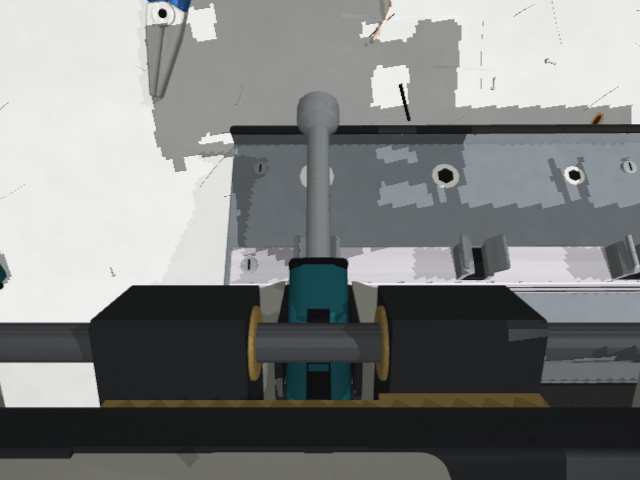

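>>> play_rows --commands '[{"offset": [-0.0046, 0, 0.0066], "twist": 0}, {"offset": [-0.0046, 0, 0.0066], "twist": 0}, {"offset": [-0.0034, 0, 0.0049], "twist": 0}, {"offset": [-0.0023, 0, 0.0033], "twist": 0}, {"offset": [0, 0, 0], "twist": 0}]'

```text
time: 5.4
tool_pos: [558.6, -45.2, 275.9]
tcp_rot: [-3.139, -0.002, 3.003]
contact_force: [-3.1, -6.6, 4.4]
grip_width: 21.6
```

>>> play_rows --commands '[{"offset": [-0.0017, 0, 0.0025], "twist": 0}, {"offset": [-0.0017, 0, 0.0025], "twist": 0}, {"offset": [-0.0017, 0, 0.0025], "twist": 0}, {"offset": [0, 0, 0], "twist": 0}]'

```text
time: 5.8
tool_pos: [562.8, -46.0, 269.6]
tcp_rot: [-3.139, -0.003, 3.004]
contact_force: [-11.7, -5.6, 14.1]
grip_width: 21.8
```

```bash
python3 w.py w6; python3 -c "
from h import *
im=viewer.capture('scene')[:,:,::-1];cv2.imwrite('pics/s6.png',cv2.resize(im[140:280,200:360],None,fx=4,fy=4))"
```

```text
5.8 [562.8 -46.  269.6] [-3.1386e+00 -2.9000e-03  3.0037e+00] 21.8 [-11.7  -5.6  14.1]
```

View pics/w6.png

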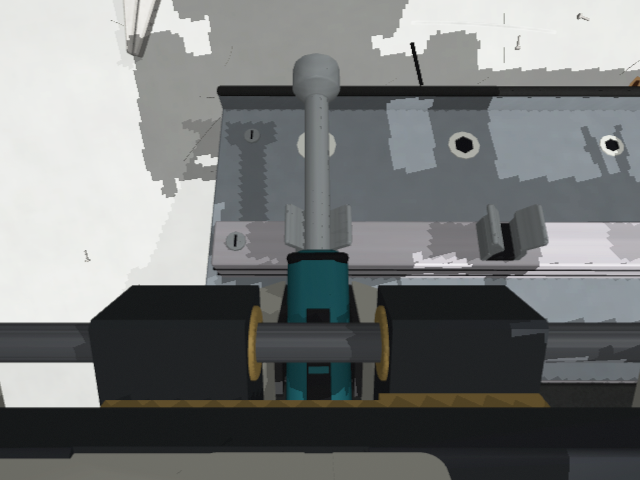

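View pics/s6.png

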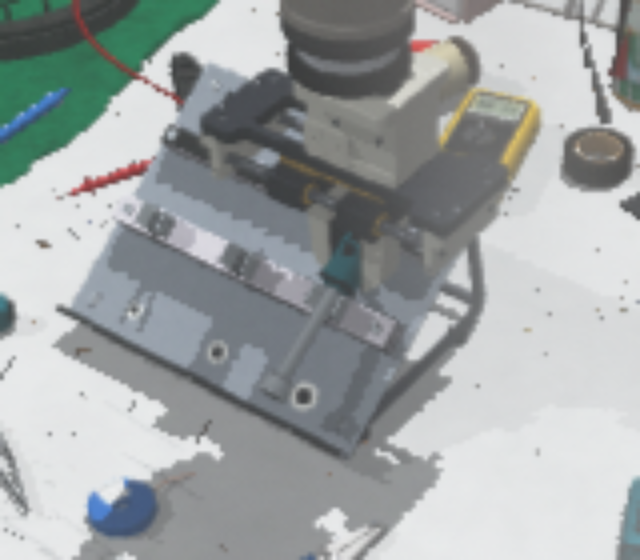

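>>> play_rows --commands '[{"offset": [-0.0009, 0, 0.0012], "twist": 0}, {"offset": [-0.0009, 0, 0.0012], "twist": 0}, {"offset": [-0.0006, 0, 0.0008], "twist": 0}, {"offset": [0, 0, 0], "twist": 0}]'

```text
time: 6.3
tool_pos: [564.4, -46.2, 267.3]
tcp_rot: [-3.138, -0.005, 3.004]
contact_force: [-19.2, -5.1, 25.7]
grip_width: 21.9
```

```bash
python3 w.py w7
```

```text
6.3 [564.4 -46.2 267.3] [-3.1385 -0.0051  3.004 ] 21.9 [-19.2  -5.1  25.7]
```

View pics/w7.png

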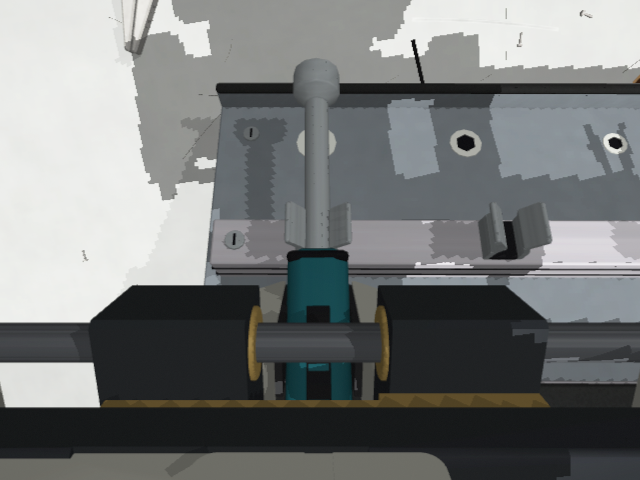

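>>> play_rows --commands '[{"offset": [0.0015, 0, -0.002], "twist": 0}, {"offset": [0, 0, 0], "twist": 0}]'

```text
time: 6.55
tool_pos: [563.9, -46.2, 267.5]
tcp_rot: [-3.139, -0.002, 3.004]
contact_force: [-8.0, -7.7, 6.4]
grip_width: 22.1
```

>>> play_rows --commands '[{"offset": [0, 0, 0], "twist": 0}, {"offset": [0, 0, 0], "twist": 0}, {"offset": [0, 0, 0], "twist": 0}, {"offset": [0, 0, -0.01], "twist": 0}, {"offset": [0, 0, -0.03], "twist": 0}]' --jaw 130

```text
time: 7.05
tool_pos: [563.9, -45.6, 305.8]
tcp_rot: [3.141, -0.006, 3.002]
contact_force: [0.0, 0.1, 0.9]
grip_width: 44.8
```

```bash
python3 w.py w8
```

```text
7.05 [563.9 -45.6 305.8] [ 3.1409 -0.0058  3.0015] 44.8 [0.  0.1 0.9]
```

View pics/w8.png

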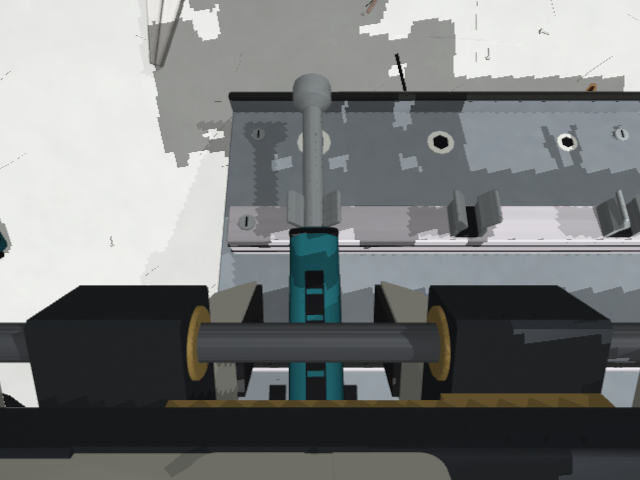

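```bash
python3 - <<'E'
from rack import *
A=axes(-.139); S0=np.array([566.05,104.09,96.63])
def rows(n,S,tilt=35):
    tp,rt=json.load(open(n+'.json'));c=cam('wrist',tp,rt)
    B=axes(-.139,np.radians(tilt))
    h=[proj(c,S+B@np.array([-81,0,z])).round(1) for z in(10,-10)]
    return proj(c,S+B@[0,0,11]).round(1),h
for n in('w2','w3'): print(n,rows(n,S0))
S1=S0-A[:,1]*150
for t in (25,30,35): print('w8',t,rows('w8',S1+ (A@[0,0,0]),t))
E
```

```text
w2 (array([303.4, 243.8]), [array([306.5, 103.2]), array([307.2, 125.7])])
w3 (array([315.3, 250. ]), [array([315.5,  72. ]), array([315.8, 102.5])])
w8 25 (array([312. , 238.8]), [array([312.4,  71.5]), array([312.9,  93.7])])
w8 30 (array([312.1, 236.7]), [array([312.6,  78.8]), array([313. , 102.6])])
w8 35 (array([312.1, 234.6]), [array([312.7,  86.8]), array([313.2, 111.9])])
```

```bash
python3 -c "
from h import *
im=cv2.imread('pics/w8.png');cv2.imwrite('pics/w8z.png',cv2.resize(im[60:290,225:405],None,fx=3.5,fy=2.6,interpolation=cv2.INTER_CUBIC))
im=cv2.imread('pics/w3.png');cv2.imwrite('pics/w3z.png',cv2.resize(im[60:290,225:405],None,fx=3.5,fy=2.6,interpolation=cv2.INTER_CUBIC))
im=viewer.capture('scene')[:,:,::-1];cv2.imwrite('pics/s8.png',cv2.resize(im[170:270,220:350],None,fx=6,fy=6,interpolation=cv2.INTER_CUBIC))"
```

```text
(no output)
```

View pics/w8z.png

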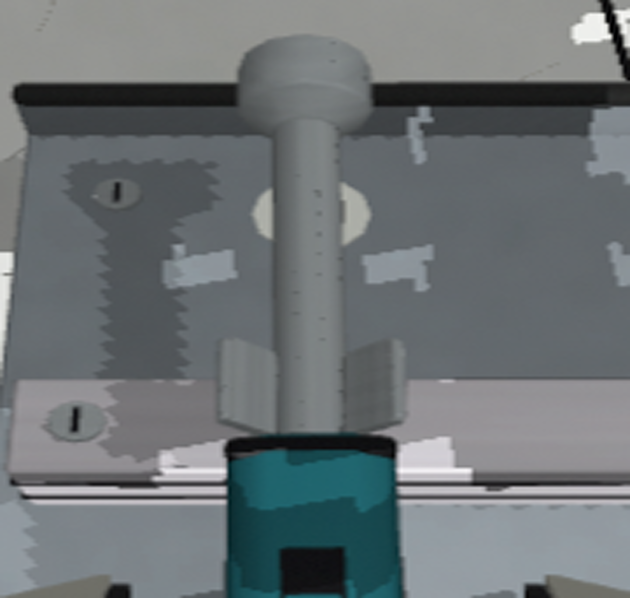

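View pics/w3z.png

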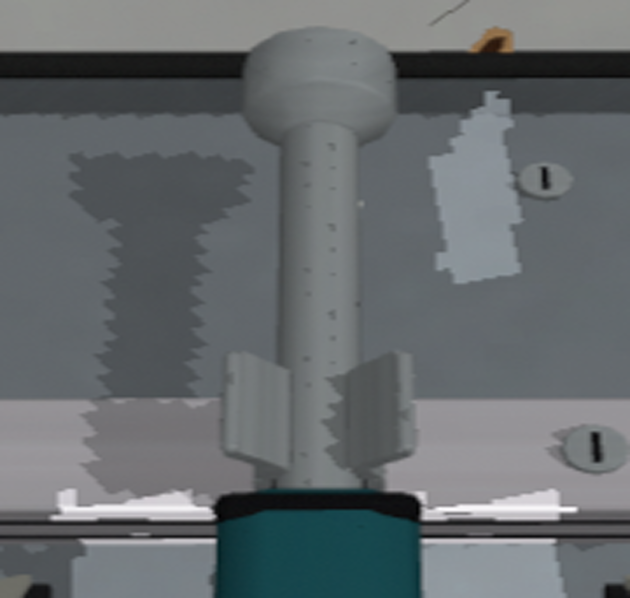

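View pics/s8.png

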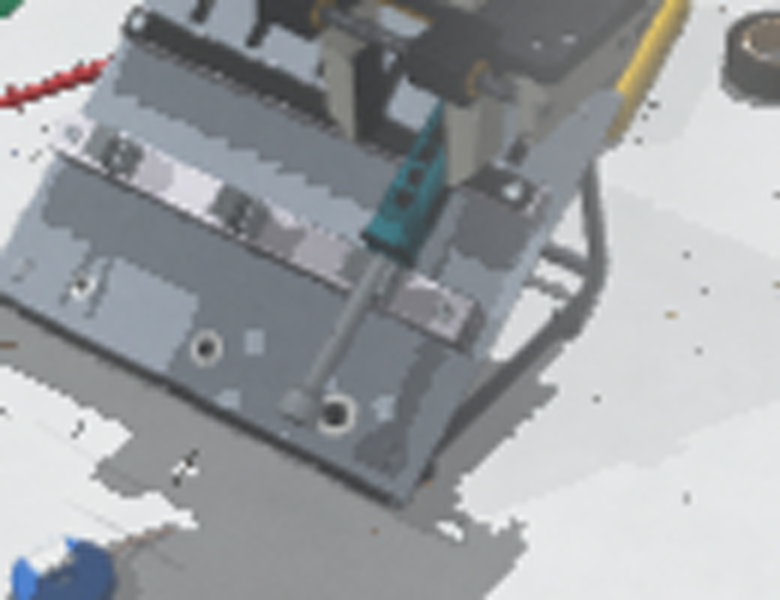

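```bash
python3 - <<'E'
from rack import *
A=axes(-.139);M=np.array([545.9,31.8,85.2])
for n,y in(('w3',75),('w8',-75)):
    tp,rt=json.load(open(n+'.json'));c=cam('wrist',tp,rt)
    f=lambda *q:proj(c,A@np.array(q,float)+M)[1].round(1)
    print(n,'rail',f(-10,y,-8),f(10,y,-8),'sh',[(x,z,f(x,y,z)) for x in(5,8,11,14) for z in(11,15)],'head',f(-70,y,10))
E
```

```text
w3 rail 212.9 257.0 sh [(5, 11, np.float64(228.8)), (5, 15, np.float64(224.7)), (8, 11, np.float64(236.2)), (8, 15, np.float64(232.3)), (11, 11, np.float64(243.8)), (11, 15, np.float64(240.0)), (14, 11, np.float64(251.4)), (14, 15, np.float64(247.9))] head 71.3
w8 rail 205.7 242.5 sh [(5, 11, np.float64(217.7)), (5, 15, np.float64(214.1)), (8, 11, np.float64(223.8)), (8, 15, np.float64(220.3)), (11, 11, np.float64(229.9)), (11, 15, np.float64(226.5)), (14, 11, np.float64(236.1)), (14, 15, np.float64(232.8))] head 85.9
```

>>> play_rows --commands '[{"offset": [0.008, -0.001, 0.0], "twist": 0}, {"offset": [0, 0, 0.02], "twist": 0}, {"offset": [0, 0, 0.012], "twist": 0}, {"offset": [0, 0, 0.003], "twist": 0}, {"offset": [0, 0, 0], "twist": 0}]'

```text
time: 7.65
tool_pos: [556.1, -45.8, 271.7]
tcp_rot: [3.141, -0.002, 3.001]
contact_force: [-0.7, 0.1, 0.1]
grip_width: 45.3
```

>>> play_rows --commands '[{"offset": [0, 0, 0], "twist": 0}, {"offset": [0, 0, 0], "twist": 0}, {"offset": [0, 0, 0], "twist": 0}, {"offset": [0, 0, 0], "twist": 0}, {"offset": [0, 0, 0], "twist": 0}]' --jaw 255

```text
time: 8.15
tool_pos: [556.5, -46.1, 272.9]
tcp_rot: [-3.141, 0.001, 3.001]
contact_force: [-1.5, -1.3, 2.7]
grip_width: 21.7
```

>>> play_rows --commands '[{"offset": [0, 0, 0], "twist": 0}, {"offset": [0, 0, 0], "twist": 0}]'

```text
time: 8.35
tool_pos: [556.5, -46.1, 272.9]
tcp_rot: [-3.141, 0.001, 3.001]
contact_force: [-0.3, -3.1, 4.2]
grip_width: 21.7
```

>>> play_rows --commands '[{"offset": [0.0017, 0, -0.0025], "twist": 0}, {"offset": [-0.0025, 0, -0.0017], "twist": 0}, {"offset": [-0.0017, 0, 0.0025], "twist": 0}, {"offset": [-0.0012, 0, 0.0017], "twist": 0}, {"offset": [0, 0, 0], "twist": 0}]'

```text
time: 8.85
tool_pos: [559.2, -46.6, 272.3]
tcp_rot: [-3.141, -0.003, 3.002]
contact_force: [-5.2, -4.2, 3.7]
grip_width: 22.1
```

>>> play_rows --commands '[{"offset": [-0.0012, 0, 0.0016], "twist": 0}, {"offset": [0, 0, 0], "twist": 0}]'

```text
time: 9.05
tool_pos: [559.8, -46.6, 271.8]
tcp_rot: [-3.141, -0.005, 3.002]
contact_force: [-12.0, -3.2, 13.5]
grip_width: 21.7
```

```bash
python3 w.py w9; python3 -c "
import cv2
im=cv2.imread('pics/w9.png');cv2.imwrite('pics/w9z.png',cv2.resize(im[40:290,225:405],None,fx=3.5,fy=2.4,interpolation=cv2.INTER_CUBIC))"
```

```text
9.05 [559.8 -46.6 271.8] [-3.1407 -0.0046  3.0017] 21.7 [-12.   -3.2  13.5]
```

View pics/w9z.png

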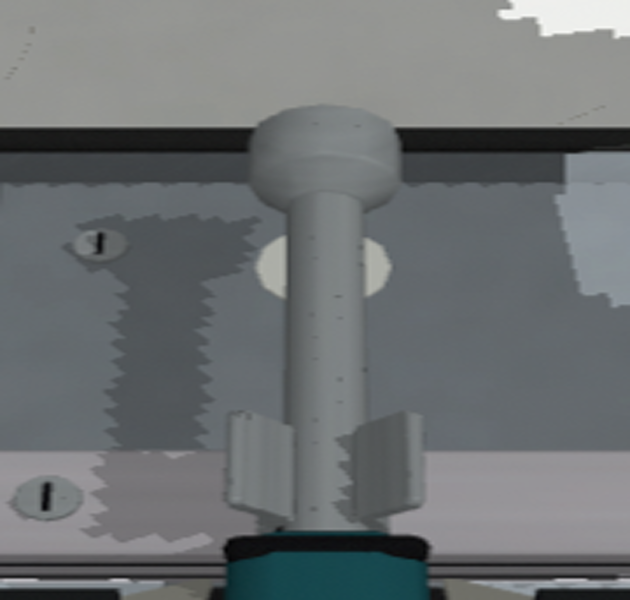

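```bash
cat > chk.py <<'E'
import sys
from rack import *
A=axes(-.139);M=np.array([545.9,31.8,85.2])
n,y,Lh,rh=sys.argv[1],float(sys.argv[2]),float(sys.argv[3]),float(sys.argv[4])
tp,rt=json.load(open(n+'.json'));c=cam('wrist',tp,rt)
f=lambda *q:proj(c,A@np.array(q,float)+M).round(1).tolist()
print(n,'rail',f(-10,y,-8),f(10,y,-8),'sh(13.5)',f(13.5,y,11),'head',f(13.5-Lh,y,rh))
E
python3 chk.py w3 75 81 10;python3 chk.py w9 -75 81 10
```

```text
w3 rail [317.2, 212.8] [317.2, 257.0] sh(13.5) [317.0, 250.1] head [317.0, 75.9]
w9 rail [317.9, 227.4] [317.9, 271.8] sh(13.5) [317.8, 266.6] head [317.9, 91.1]
```

>>> play_rows --commands '[{"offset": [-0.0009, 0, 0.0012], "twist": 0}, {"offset": [-0.0006, 0, 0.0008], "twist": 0}, {"offset": [0, 0, 0], "twist": 0}]'

```text
time: 9.4
tool_pos: [560.3, -46.7, 271.5]
tcp_rot: [-3.14, -0.006, 3.002]
contact_force: [-20.8, -1.9, 30.8]
grip_width: 22.0
```

```bash
python3 w.py w10; python3 chk.py w10 -75 81 10; python3 -c "
import cv2
im=cv2.imread('pics/w10.png');cv2.imwrite('pics/w10z.png',cv2.resize(im[40:290,225:405],None,fx=3.5,fy=2.4,interpolation=cv2.INTER_CUBIC))"
```

```text
9.4 [560.3 -46.7 271.5] [-3.1405 -0.0065  3.002 ] 22.0 [-20.8  -1.9  30.8]
w10 rail [317.9, 227.1] [317.9, 271.5] sh(13.5) [317.8, 266.1] head [318.0, 90.7]
```

View pics/w10z.png

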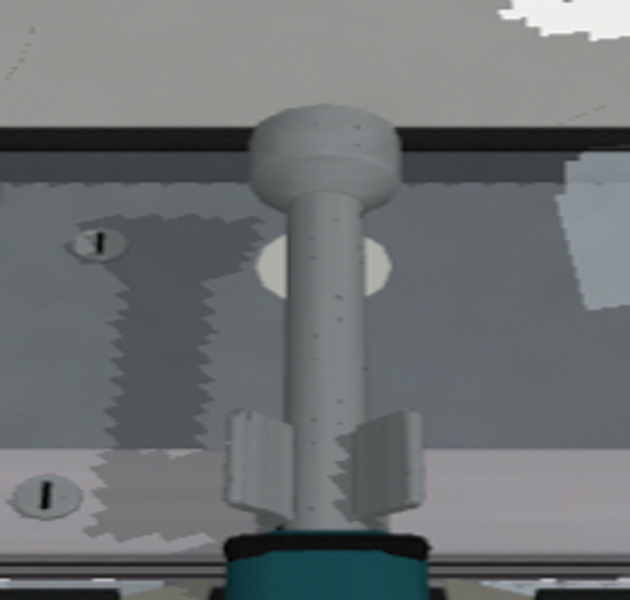

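>>> play_rows --commands '[{"offset": [0.001, 0, -0.0015], "twist": 0}, {"offset": [0.0006, 0, -0.0008], "twist": 0}]'

```text
time: 9.65
tool_pos: [559.8, -46.7, 271.7]
tcp_rot: [-3.141, -0.004, 3.002]
contact_force: [-5.2, -3.9, 2.1]
grip_width: 21.8
```

>>> play_rows --commands '[{"offset": [0, 0, 0], "twist": 0}, {"offset": [0, 0, 0], "twist": 0}, {"offset": [0, 0, 0], "twist": 0}, {"offset": [0, 0, -0.01], "twist": 0}, {"offset": [0, 0, -0.03], "twist": 0}]' --jaw 130

```text
time: 10.15
tool_pos: [560.6, -46.3, 309.5]
tcp_rot: [3.141, -0.006, 3.001]
contact_force: [0.8, 0.3, 0.8]
grip_width: 44.8
```

```bash
python3 w.py w11; python3 chk.py w11 -75 81 10; python3 -c "
import cv2
im=cv2.imread('pics/w11.png');cv2.imwrite('pics/w11z.png',cv2.resize(im[40:290,225:405],None,fx=3.5,fy=2.4,interpolation=cv2.INTER_CUBIC))"
```

```text
10.15 [560.6 -46.3 309.5] [ 3.1408 -0.0059  3.0013] 44.8 [0.8 0.3 0.8]
w11 rail [316.3, 210.6] [316.2, 246.9] sh(13.5) [316.1, 240.1] head [316.1, 97.0]
```

View pics/w11z.png

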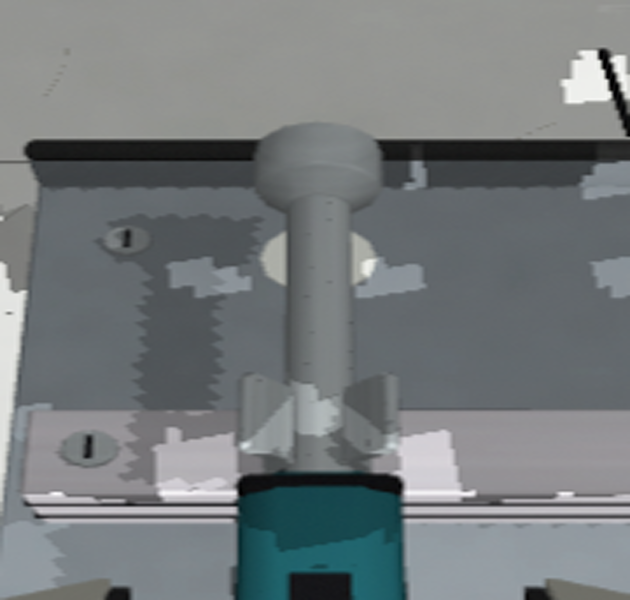

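>>> play_rows --commands '[{"offset": [0, 0, -0.03], "twist": 0}, {"offset": [0.018, 0.035, -0.005], "twist": 0}, {"offset": [0.022, 0.04, 0], "twist": 0}, {"offset": [0.022, 0.042, 0], "twist": 0}, {"offset": [0.022, 0.042, 0], "twist": 0}]' --jaw 80

```text
time: 10.7
tool_pos: [499.5, 124.1, 347.1]
tcp_rot: [3.141, 0.001, 3.0]
contact_force: [0.9, 0.9, 0.8]
grip_width: 62.9
```

>>> play_rows --commands '[{"offset": [0.022, 0.04, 0], "twist": 0}, {"offset": [0.02, 0.04, 0], "twist": 0}, {"offset": [0.019, 0.038, 0], "twist": 0}, {"offset": [0, 0, 0], "twist": 8.5}, {"offset": [0, 0, 0], "twist": 8.5}]'

```text
time: 11.2
tool_pos: [455.6, 249.7, 346.9]
tcp_rot: [3.141, 0.001, 2.702]
contact_force: [0.2, -0.5, -0.7]
grip_width: 63.2
```

>>> play_rows --commands '[{"offset": [0, 0, 0], "twist": 8.5}, {"offset": [0, 0, 0], "twist": 8.5}, {"offset": [0, 0, 0], "twist": 8.5}, {"offset": [0, 0, 0], "twist": 0}]'

```text
time: 11.6
tool_pos: [456.4, 248.2, 346.9]
tcp_rot: [3.14, 0.0, 2.258]
contact_force: [-0.2, 0.7, -0.1]
grip_width: 63.1
```

```bash
python3 w.py w12
```

```text
11.6 [456.4 248.2 346.9] [3.1405e+00 2.0000e-04 2.2583e+00] 63.1 [-0.2  0.7 -0.1]
```

View pics/w12.png

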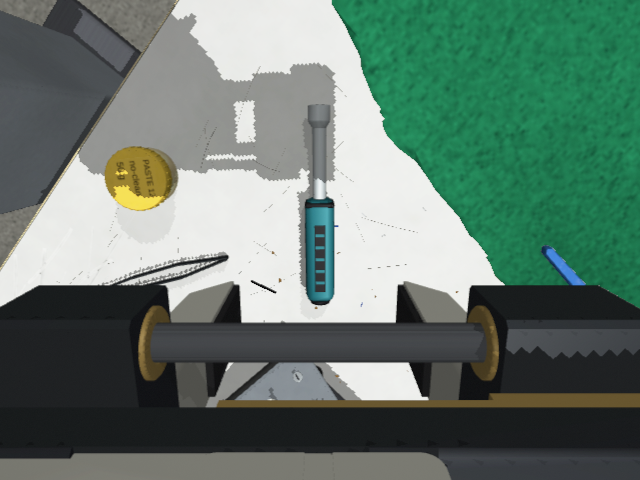

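```bash
python3 - <<'E'
from h import *
tp,rt=json.load(open('w12.json'));c=cam('wrist',tp,rt);Rt=R.from_euler('xyz',rt).as_matrix()
for n,uv,z in(('sh',(319,199),22),('butt',(320,304),15),('tip',(318.5,104),11),('jar',(140,178),30)):
    X=onz(c,uv,z); print(n,X.round(1),(Rt.T@(X-tp)).round(1))
E
```

```text
sh [445.3 265.3  22. ] [ 20.3   1.9 324.9]
butt [500.1 199.9  15. ] [-65.    2.7 331.9]
tip [402.9 316.3  11. ] [ 86.6   1.5 335.9]
jar [338.4 198.3  30. ] [  36.3 -123.2  316.7]
```

>>> play_rows --commands '[{"offset": [0.005, 0.002, 0.03], "twist": 0}, {"offset": [0, 0, 0.045], "twist": 0}, {"offset": [0, 0, 0.045], "twist": 0}, {"offset": [0, 0, 0.03], "twist": 0}, {"offset": [0, 0, 0.01], "twist": 0}]'

```text
time: 12.15
tool_pos: [453.8, 252.9, 183.6]
tcp_rot: [-3.137, -0.002, 2.263]
contact_force: [0.6, 0.5, -0.2]
grip_width: 63.0
```

>>> play_rows --commands '[{"offset": [0, 0, 0.004], "twist": 0}, {"offset": [0, 0, 0], "twist": 0}]'

```text
time: 12.35
tool_pos: [455.2, 253.4, 183.1]
tcp_rot: [3.14, 0.0, 2.261]
contact_force: [0.8, -0.3, -0.6]
grip_width: 62.8
```

```bash
python3 w.py w13
```

```text
12.35 [455.2 253.4 183.1] [3.1401e+00 4.0000e-04 2.2607e+00] 62.8 [ 0.8 -0.3 -0.6]
```

View pics/w13.png

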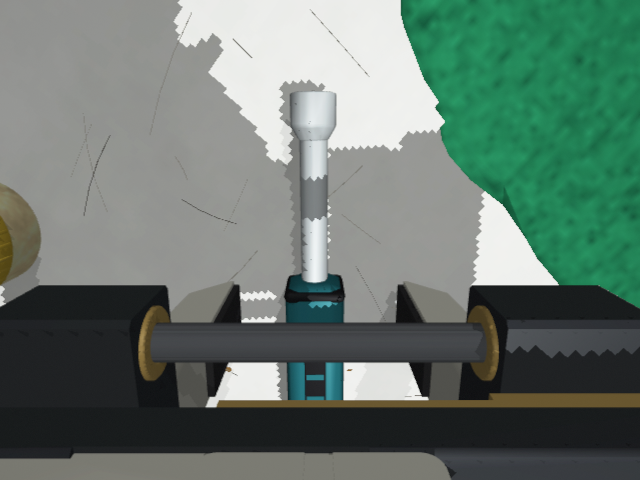

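>>> play_rows --commands '[{"offset": [0, -0.001, 0.003], "twist": 0}, {"offset": [0, 0, 0], "twist": 0}]'

```text
time: 12.6
tool_pos: [454.1, 252.6, 180.1]
tcp_rot: [3.14, 0.0, 2.26]
contact_force: [-0.8, 0.7, -0.3]
grip_width: 63.2
```

>>> play_rows --commands '[{"offset": [0, 0, 0], "twist": 0}, {"offset": [0, 0, 0], "twist": 0}, {"offset": [0, 0, 0], "twist": 0}, {"offset": [0, 0, 0], "twist": 0}, {"offset": [0, 0, 0], "twist": 0}]' --jaw 255

```text
time: 13.1
tool_pos: [453.9, 252.5, 179.2]
tcp_rot: [3.142, -0.0, 2.259]
contact_force: [0.3, 0.4, -0.7]
grip_width: 27.9
```

>>> play_rows --commands '[{"offset": [0, 0, 0], "twist": 0}, {"offset": [0, 0, 0], "twist": 0}, {"offset": [0, 0, 0], "twist": 0}, {"offset": [0, 0, 0], "twist": 0}]'

```text
time: 13.5
tool_pos: [453.9, 252.6, 179.2]
tcp_rot: [3.142, -0.0, 2.259]
contact_force: [0.5, -0.2, -0.2]
grip_width: 22.1
```

>>> play_rows --commands '[{"offset": [0, 0, -0.02], "twist": 0}, {"offset": [0, 0, -0.04], "twist": 0}, {"offset": [0, 0, -0.045], "twist": 0}, {"offset": [0, 0, -0.045], "twist": 0}, {"offset": [0, 0, -0.02], "twist": -8.5}]'

```text
time: 14.0
tool_pos: [454.2, 252.7, 353.4]
tcp_rot: [3.136, 0.003, 2.41]
contact_force: [0.2, -0.5, -0.7]
grip_width: 21.5
```

>>> play_rows --commands '[{"offset": [0, 0, 0], "twist": -8.5}, {"offset": [0, 0, 0], "twist": -8.5}, {"offset": [0, 0, 0], "twist": -8.5}, {"offset": [0, 0, 0], "twist": -8.5}, {"offset": [0, 0, 0], "twist": 0}]'

```text
time: 14.5
tool_pos: [453.8, 252.5, 349.1]
tcp_rot: [-3.141, -0.0, 3.003]
contact_force: [0.2, -0.6, -1.0]
grip_width: 21.7
```

>>> play_rows --commands '[{"offset": [-0.02, -0.03, 0], "twist": 0}, {"offset": [-0.025, -0.035, 0], "twist": 0}, {"offset": [-0.028, -0.04, 0], "twist": 0}, {"offset": [-0.028, -0.04, 0], "twist": 0}, {"offset": [-0.018, -0.023, 0], "twist": 0}]'

```text
time: 15.0
tool_pos: [549.2, 66.5, 349.1]
tcp_rot: [-3.141, 0.0, 2.995]
contact_force: [-0.3, 1.3, -0.6]
grip_width: 21.4
```

>>> play_rows --commands '[{"offset": [0, 0, 0.01], "twist": 0}, {"offset": [0, 0, 0], "twist": 0}]'

```text
time: 15.2
tool_pos: [547.8, 69.1, 337.6]
tcp_rot: [3.142, -0.003, 2.997]
contact_force: [0.4, 0.1, -1.7]
grip_width: 21.9
```

```bash
python3 w.py w14
```

```text
15.2 [547.8  69.1 337.6] [ 3.1416 -0.0035  2.9965] 21.9 [ 0.4  0.1 -1.7]
```

View pics/w14.png

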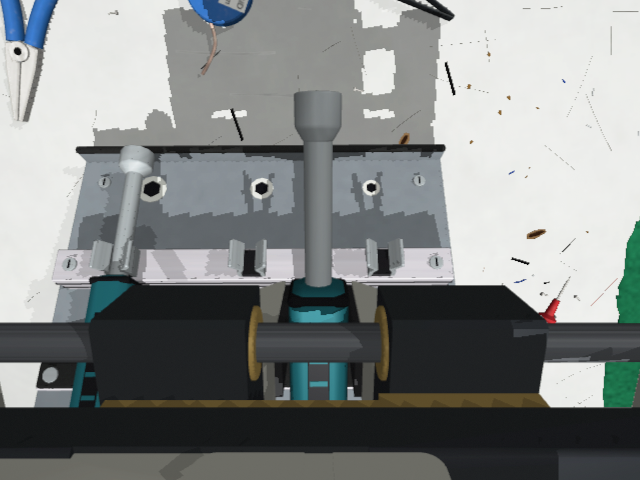

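>>> play_rows --commands '[{"offset": [0, 0, 0.02], "twist": 0}, {"offset": [0, 0, 0.01], "twist": 0}, {"offset": [-0.0057, 0, 0.0082], "twist": 0}, {"offset": [-0.0057, 0, 0.0082], "twist": 0}, {"offset": [0, 0, 0], "twist": 0}]'

```text
time: 15.75
tool_pos: [560.3, 68.2, 292.5]
tcp_rot: [3.141, 0.001, 3.001]
contact_force: [0.4, -0.3, -0.3]
grip_width: 21.5
```

>>> play_rows --commands '[{"offset": [-0.0034, 0, 0.0049], "twist": 0}, {"offset": [-0.0034, 0, 0.0049], "twist": 0}, {"offset": [0, 0, 0], "twist": 0}]'

```text
time: 16.05
tool_pos: [565.9, 67.2, 283.1]
tcp_rot: [3.141, -0.002, 3.001]
contact_force: [-3.3, 0.8, 3.2]
grip_width: 21.9
```

```bash
python3 w.py w15
```

```text
16.05 [565.9  67.2 283.1] [ 3.1415e+00 -1.9000e-03  3.0012e+00] 21.9 [-3.3  0.8  3.2]
```

View pics/w15.png

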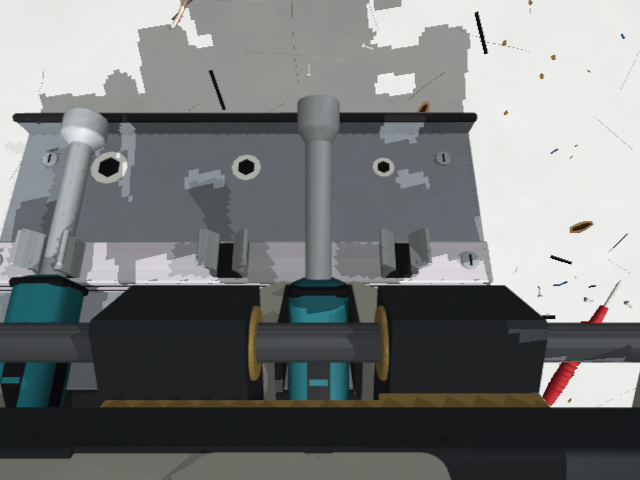

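>>> play_rows --commands '[{"offset": [-0.0023, 0, 0.0033], "twist": 0}, {"offset": [-0.0023, 0, 0.0033], "twist": 0}, {"offset": [-0.0017, 0, 0.0025], "twist": 0}, {"offset": [-0.0017, 0, 0.0025], "twist": 0}, {"offset": [0, 0, 0], "twist": 0}]'

```text
time: 16.6
tool_pos: [572.4, 66.3, 270.6]
tcp_rot: [-3.141, -0.007, 3.001]
contact_force: [-9.8, 1.4, 4.2]
grip_width: 22.0
```

```bash
python3 w.py w16;python3 chk.py w16 37.5 67 8
```

```text
16.6 [572.4  66.3 270.6] [-3.1412 -0.0073  3.0014] 22.0 [-9.8  1.4  4.2]
w16 rail [315.1, 236.3] [315.0, 281.0] sh(13.5) [314.6, 276.7] head [315.0, 129.4]
```

View pics/w16.png

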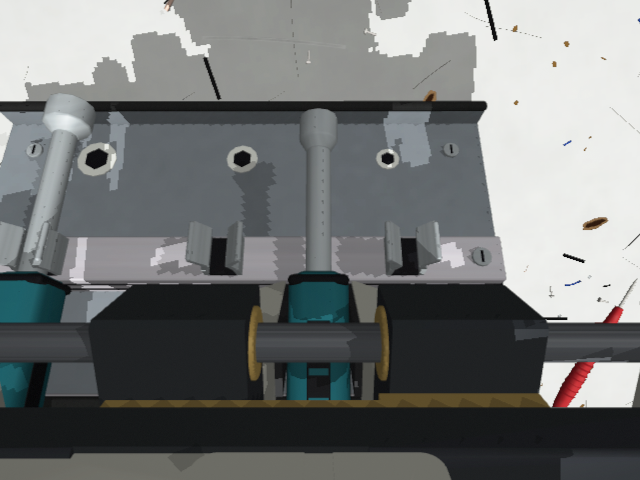

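>>> play_rows --commands '[{"offset": [-0.0025, 0, -0.0017], "twist": 0}, {"offset": [-0.0017, 0, 0.0025], "twist": 0}, {"offset": [-0.0017, 0, 0.0025], "twist": 0}, {"offset": [0, 0, 0], "twist": 0}]'

```text
time: 17.05
tool_pos: [578.6, 65.4, 268.1]
tcp_rot: [-3.141, -0.005, 3.001]
contact_force: [-11.2, 1.4, 6.5]
grip_width: 22.1
```

```bash
python3 w.py w17;python3 chk.py w17 37.5 67 8; python3 -c "
from h import *
im=cv2.imread('pics/w17.png');cv2.imwrite('pics/w17z.png',cv2.resize(im[80:290,225:405],None,fx=3.5,fy=2.8,interpolation=cv2.INTER_CUBIC))
im=viewer.capture('side')[:,:,::-1];cv2.imwrite('pics/s17.png',cv2.resize(im[220:360,200:360],None,fx=4.2,fy=4.2,interpolation=cv2.INTER_CUBIC))"
```

```text
17.05 [578.6  65.4 268.1] [-3.1413 -0.0054  3.0014] 22.1 [-11.2   1.4   6.5]
w17 rail [315.1, 222.4] [315.0, 267.8] sh(13.5) [314.6, 261.8] head [315.0, 113.0]
```

View pics/w17z.png

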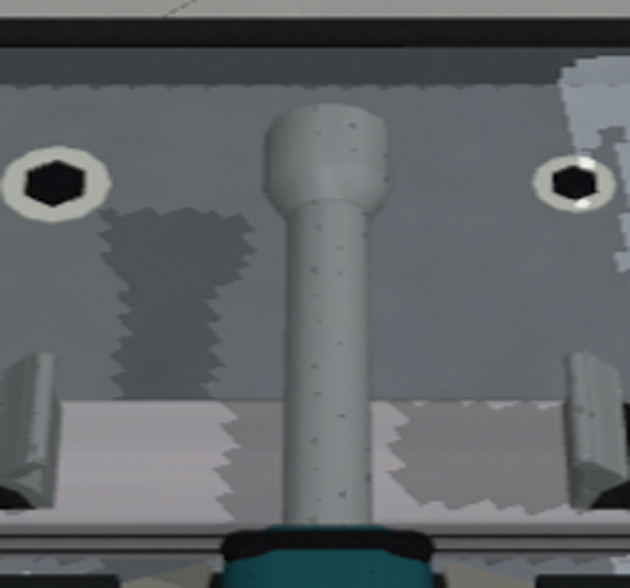

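View pics/s17.png

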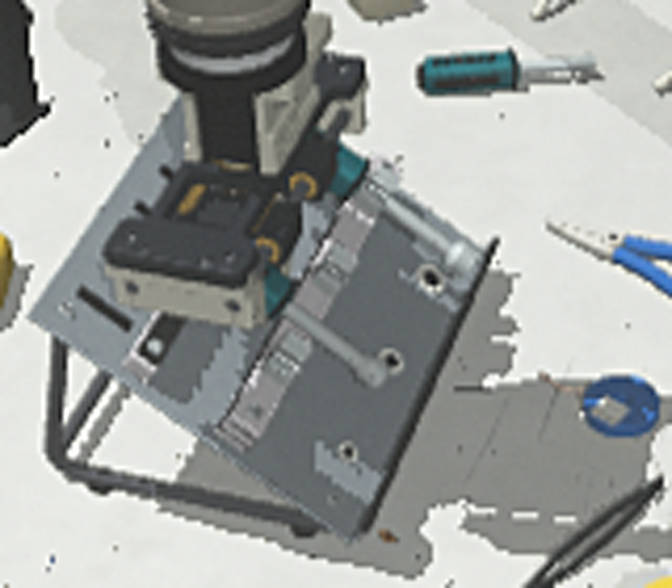

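>>> play_rows --commands '[{"offset": [0.0057, 0, -0.0082], "twist": 0}, {"offset": [0.0087, 0, -0.0123], "twist": 0}, {"offset": [0.0016, -0.0135, 0.0011], "twist": 0}, {"offset": [0, -0.024, 0], "twist": 0}, {"offset": [0, 0, 0], "twist": 0}]'

```text
time: 17.65
tool_pos: [558.7, 27.5, 287.9]
tcp_rot: [-3.141, 0.001, 2.999]
contact_force: [0.1, -0.6, -0.3]
grip_width: 21.6
```

```bash
python3 w.py w18;python3 chk.py w18 0 67 8
```

```text
17.65 [558.7  27.5 287.9] [-3.1406e+00  1.2000e-03  2.9991e+00] 21.6 [ 0.1 -0.6 -0.3]
w18 rail [321.6, 240.7] [321.8, 281.5] sh(13.5) [322.1, 278.2] head [321.3, 143.4]
```

View pics/w18.png

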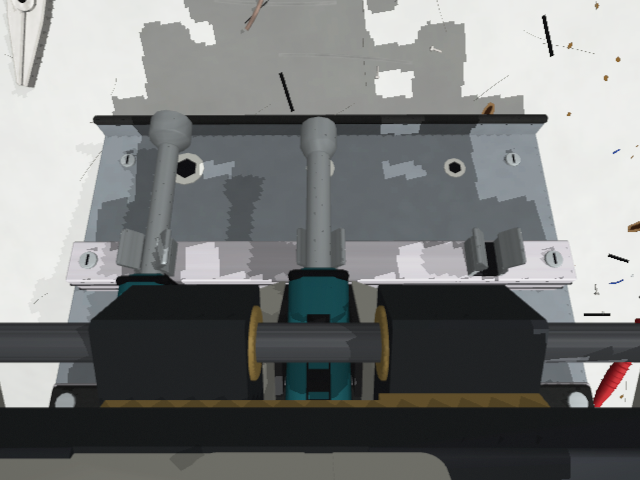

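>>> play_rows --commands '[{"offset": [0, 0.0015, 0], "twist": 0}, {"offset": [-0.0034, 0, 0.0049], "twist": 0}, {"offset": [-0.0034, 0, 0.0049], "twist": 0}, {"offset": [-0.0023, 0, 0.0033], "twist": 0}, {"offset": [0, 0, 0], "twist": 0}]'

```text
time: 18.2
tool_pos: [568.1, 29.8, 274.1]
tcp_rot: [-3.139, -0.002, 3.003]
contact_force: [-3.6, -6.1, 2.9]
grip_width: 21.8
```

>>> play_rows --commands '[{"offset": [-0.0017, 0, 0.0025], "twist": 0}, {"offset": [-0.0017, 0, 0.0025], "twist": 0}, {"offset": [-0.0012, 0, 0.0016], "twist": 0}, {"offset": [0, 0, 0], "twist": 0}]'

```text
time: 18.6
tool_pos: [571.6, 29.1, 269.0]
tcp_rot: [-3.138, -0.004, 3.004]
contact_force: [-12.5, -7.0, 17.5]
grip_width: 21.5
```

```bash
python3 w.py w19;python3 chk.py w19 0 67 8; python3 -c "
import cv2
im=cv2.imread('pics/w19.png');cv2.imwrite('pics/w19z.png',cv2.resize(im[80:290,225:405],None,fx=3.5,fy=2.8,interpolation=cv2.INTER_CUBIC))"
```

```text
18.6 [571.6  29.1 269. ] [-3.138  -0.0036  3.0035] 21.5 [-12.5  -7.   17.5]
w19 rail [315.4, 225.6] [315.2, 270.7] sh(13.5) [314.7, 265.3] head [315.7, 116.8]
```

View pics/w19z.png

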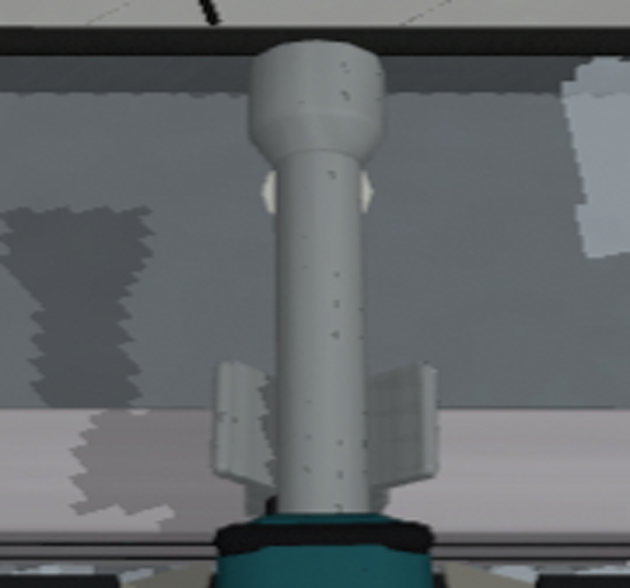

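>>> play_rows --commands '[{"offset": [-0.0009, -0.0005, 0.0012], "twist": 0}, {"offset": [-0.0009, 0, 0.0012], "twist": 0}, {"offset": [0, 0, 0], "twist": 0}]'

```text
time: 18.95
tool_pos: [572.9, 28.7, 266.6]
tcp_rot: [-3.139, -0.005, 3.004]
contact_force: [-16.0, -4.8, 19.4]
grip_width: 22.0
```

```bash
python3 w.py w20;python3 chk.py w20 0 67 8; python3 -c "
import cv2
im=cv2.imread('pics/w20.png');cv2.imwrite('pics/w20z.png',cv2.resize(im[80:290,225:405],None,fx=3.5,fy=2.8,interpolation=cv2.INTER_CUBIC))"
```

```text
18.95 [572.9  28.7 266.6] [-3.1386 -0.0047  3.0036] 22.0 [-16.   -4.8  19.4]
w20 rail [315.5, 224.2] [315.3, 270.0] sh(13.5) [314.8, 264.3] head [315.8, 113.9]
```

View pics/w20z.png

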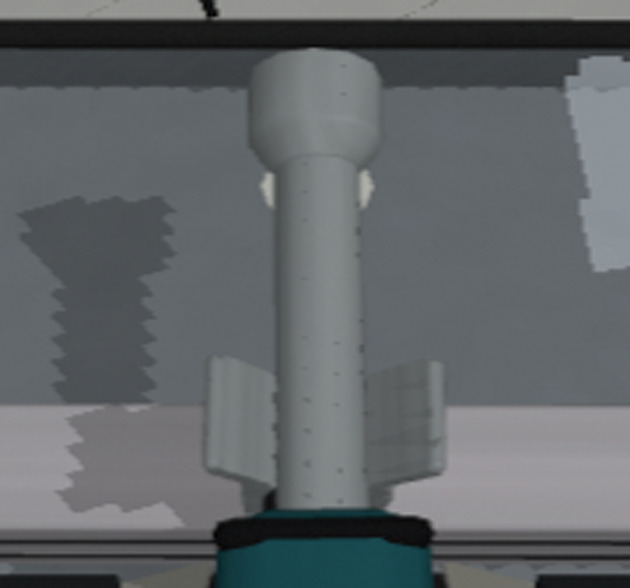

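>>> play_rows --commands '[{"offset": [-0.0009, 0, 0.0012], "twist": 0}, {"offset": [-0.0009, 0, 0.0012], "twist": 0}, {"offset": [0, 0, 0], "twist": 0}]'

```text
time: 19.3
tool_pos: [574.6, 28.5, 263.3]
tcp_rot: [-3.139, -0.006, 3.004]
contact_force: [-13.5, -4.9, 15.2]
grip_width: 21.8
```

```bash
python3 w.py w21;python3 chk.py w21 0 67 8; python3 -c "
import cv2
im=cv2.imread('pics/w21.png');cv2.imwrite('pics/w21z.png',cv2.resize(im[80:290,225:405],None,fx=3.5,fy=2.8,interpolation=cv2.INTER_CUBIC))"
```

```text
19.3 [574.6  28.5 263.3] [-3.1387 -0.0059  3.0035] 21.8 [-13.5  -4.9  15.2]
w21 rail [315.4, 222.3] [315.1, 268.9] sh(13.5) [314.6, 262.9] head [315.6, 109.9]
```

View pics/w21z.png

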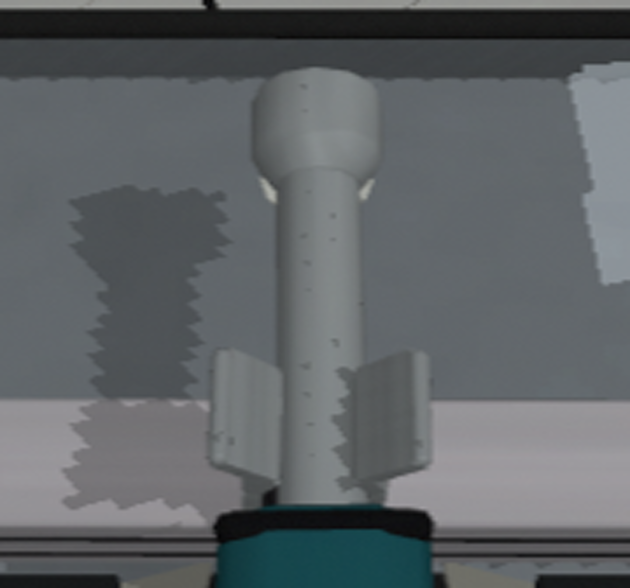

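>>> play_rows --commands '[{"offset": [-0.0009, 0, 0.0012], "twist": 0}, {"offset": [0, 0, 0], "twist": 0}]'

```text
time: 19.55
tool_pos: [575.0, 28.5, 263.1]
tcp_rot: [-3.139, -0.007, 3.004]
contact_force: [-20.0, -3.9, 23.4]
grip_width: 21.5
```

```bash
python3 w.py w22;python3 chk.py w22 0 67 8; python3 -c "
import cv2
im=cv2.imread('pics/w22.png');cv2.imwrite('pics/w22z.png',cv2.resize(im[80:290,225:405],None,fx=3.5,fy=2.8,interpolation=cv2.INTER_CUBIC))"
```

```text
19.55 [575.   28.5 263.1] [-3.1385 -0.0071  3.0037] 21.5 [-20.   -3.9  23.4]
w22 rail [315.4, 222.0] [315.2, 268.6] sh(13.5) [314.6, 262.5] head [315.7, 109.5]
```

View pics/w22z.png

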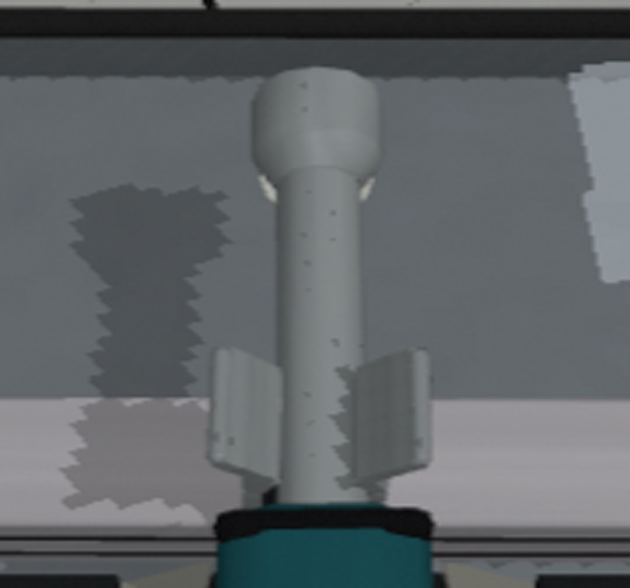

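>>> play_rows --commands '[{"offset": [0.001, 0, -0.0015], "twist": 0}, {"offset": [0.0006, 0, -0.0008], "twist": 0}]'

```text
time: 19.8
tool_pos: [574.5, 28.3, 263.3]
tcp_rot: [-3.139, -0.004, 3.003]
contact_force: [-3.9, -6.8, -2.6]
grip_width: 22.0
```

>>> play_rows --commands '[{"offset": [0, 0, 0], "twist": 0}, {"offset": [0, 0, 0], "twist": 0}, {"offset": [0, 0, 0], "twist": 0}, {"offset": [0, 0, -0.01], "twist": 0}, {"offset": [0, 0, -0.03], "twist": 0}]' --jaw 130

```text
time: 20.3
tool_pos: [575.0, 29.1, 302.5]
tcp_rot: [-3.141, -0.006, 3.001]
contact_force: [0.7, 0.4, 0.3]
grip_width: 45.0
```

```bash
python3 w.py w23; python3 chk.py w23 0 67 8;python3 chk.py w23 -75 81 10
```

```text
20.3 [575.   29.1 302.5] [-3.1415 -0.0056  3.0014] 45.0 [0.7 0.4 0.3]
w23 rail [313.5, 205.5] [313.4, 243.0] sh(13.5) [312.8, 235.5] head [313.4, 113.2]
w23 rail [163.9, 205.7] [158.7, 243.1] sh(13.5) [142.3, 235.6] head [166.1, 88.0]
```

View pics/w23.png

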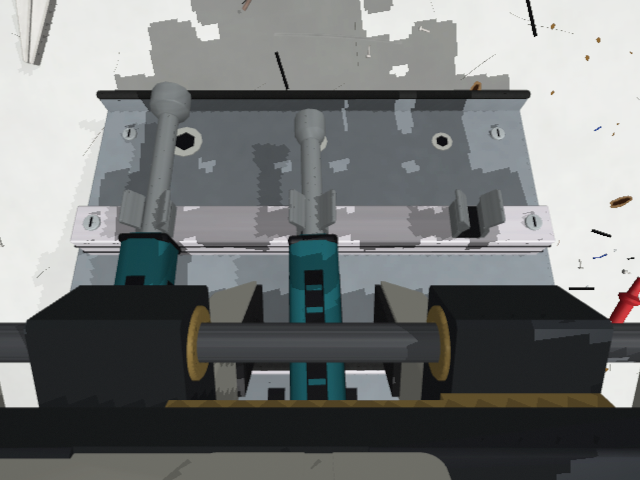

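>>> play_rows --commands '[{"offset": [0, 0, -0.045], "twist": 0}, {"offset": [0.004, -0.03, -0.005], "twist": 0}, {"offset": [0.004, -0.042, 0], "twist": 0}, {"offset": [0.004, -0.042, 0], "twist": 0}, {"offset": [0.004, -0.042, 0], "twist": 0}]' --jaw 80

```text
time: 20.85
tool_pos: [537.5, -124.5, 355.2]
tcp_rot: [-3.141, 0.002, 3.002]
contact_force: [0.6, 0.3, 0.7]
grip_width: 62.9
```

>>> play_rows --commands '[{"offset": [0.004, -0.042, 0], "twist": 0}, {"offset": [0.004, -0.042, 0], "twist": 0}, {"offset": [0.004, -0.042, 0], "twist": 0}, {"offset": [0.004, -0.038, 0], "twist": 0}, {"offset": [0, 0, 0], "twist": -7.5}]'

```text
time: 21.35
tool_pos: [497.9, -287.8, 354.9]
tcp_rot: [-3.139, 0.001, 3.129]
contact_force: [1.0, 1.3, 0.4]
grip_width: 63.3
```

>>> play_rows --commands '[{"offset": [0, 0, 0], "twist": -7.5}, {"offset": [0, 0, 0], "twist": -7.5}, {"offset": [0, 0, 0], "twist": 0}]'

```text
time: 21.65
tool_pos: [499.2, -283.7, 354.8]
tcp_rot: [-3.141, 0.001, -2.888]
contact_force: [-0.1, -0.2, -0.3]
grip_width: 63.0
```

```bash
python3 w.py w24
```

```text
21.65 [ 499.2 -283.7  354.8] [-3.1407e+00  9.0000e-04 -2.8883e+00] 63.0 [-0.1 -0.2 -0.3]
```

View pics/w24.png

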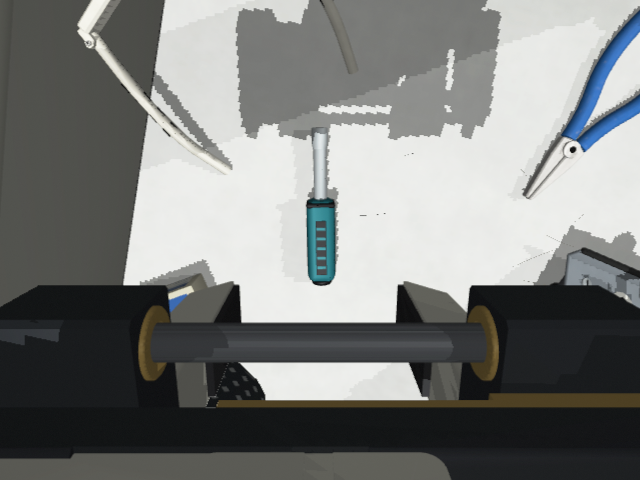

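```bash
python3 - <<'E'
from h import *
tp,rt=json.load(open('w24.json'));c=cam('wrist',tp,rt);Rt=R.from_euler('xyz',rt).as_matrix()
for n,uv,z in(('sh',(321,199),22),('butt',(320.5,284),15),('tip',(319.5,128),11),('glass',(230,172),5),('box',(200,275),30)):
    X=onz(c,uv,z); print(n,X.round(1),(Rt.T@(X-tp)).round(1))
E
```

```text
sh [ 481.6 -285.6   22. ] [ 17.8   2.8 332.8]
butt [ 549.5 -268.3   15. ] [-52.3   2.6 339.9]
tip [ 432.3 -299.6   11. ] [ 69.    1.7 343.8]
glass [ 481.5 -358.3    5. ] [ 36.1 -67.5 349.9]
box [ 560.  -360.6   30. ] [-39.3 -89.4 325. ]
```

>>> play_rows --commands '[{"offset": [0.003, 0.0015, 0.03], "twist": 0}, {"offset": [0, 0, 0.045], "twist": 0}, {"offset": [0, 0, 0.045], "twist": 0}, {"offset": [0, 0, 0.035], "twist": 0}, {"offset": [0, 0, 0.013], "twist": 0}]'

```text
time: 22.2
tool_pos: [495.0, -282.0, 183.0]
tcp_rot: [3.137, -0.003, -2.892]
contact_force: [0.8, 0.8, 0.2]
grip_width: 62.9
```

>>> play_rows --commands '[{"offset": [0, 0, 0.006], "twist": 0}, {"offset": [0, 0, 0], "twist": 0}]'

```text
time: 22.4
tool_pos: [496.2, -283.1, 180.8]
tcp_rot: [-3.141, 0.001, -2.89]
contact_force: [0.2, -0.3, -0.4]
grip_width: 63.2
```

```bash
python3 w.py w25
```

```text
22.4 [ 496.2 -283.1  180.8] [-3.1408e+00  8.0000e-04 -2.8902e+00] 63.2 [ 0.2 -0.3 -0.4]
```

View pics/w25.png

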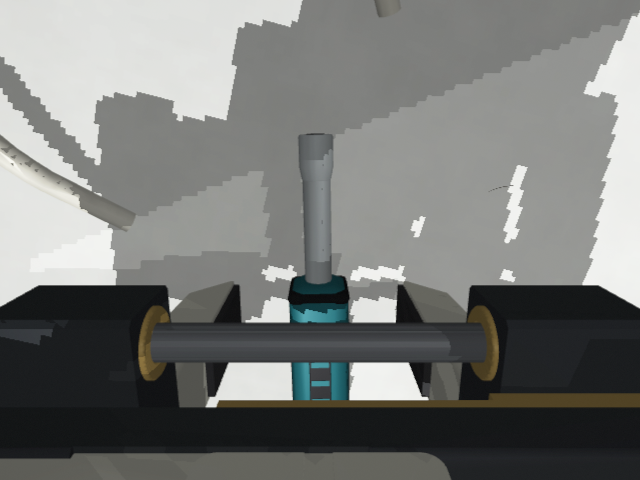

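>>> play_rows --commands '[{"offset": [0, 0, 0.001], "twist": 0}, {"offset": [0, 0, 0], "twist": 0}, {"offset": [0, 0, 0], "twist": 0}, {"offset": [0, 0, 0], "twist": 0}, {"offset": [0, 0, 0], "twist": 0}]' --jaw 255

```text
time: 22.95
tool_pos: [495.8, -282.8, 179.3]
tcp_rot: [-3.141, 0.0, -2.889]
contact_force: [-0.5, 0.2, -0.3]
grip_width: 27.6
```

>>> play_rows --commands '[{"offset": [0, 0, 0], "twist": 0}, {"offset": [0, 0, 0], "twist": 0}, {"offset": [0, 0, 0], "twist": 0}, {"offset": [0, 0, 0], "twist": 0}]'

```text
time: 23.35
tool_pos: [495.8, -282.9, 179.2]
tcp_rot: [-3.142, 0.0, -2.889]
contact_force: [-0.1, -0.3, 1.7]
grip_width: 21.9
```

>>> play_rows --commands '[{"offset": [0, 0, -0.02], "twist": 0}, {"offset": [0, 0, -0.04], "twist": 0}, {"offset": [0, 0, -0.045], "twist": 0}, {"offset": [0, 0, -0.045], "twist": 0}, {"offset": [0, 0, -0.02], "twist": 7.5}]'

```text
time: 23.85
tool_pos: [496.2, -283.1, 353.4]
tcp_rot: [-3.137, 0.004, -3.022]
contact_force: [0.8, -0.3, -0.4]
grip_width: 21.8
```

>>> play_rows --commands '[{"offset": [0, 0, 0], "twist": 7.5}, {"offset": [0, 0, 0], "twist": 7.4}, {"offset": [0, 0, 0], "twist": 0}]'

```text
time: 24.15
tool_pos: [495.6, -282.7, 348.9]
tcp_rot: [3.141, -0.0, 3.002]
contact_force: [-0.2, -0.2, -0.4]
grip_width: 21.7
```

>>> play_rows --commands '[{"offset": [0, 0.02, -0.025], "twist": 0}, {"offset": [0, 0.042, 0], "twist": 0}, {"offset": [0, 0.043, 0], "twist": 0}, {"offset": [0, 0.043, 0], "twist": 0}, {"offset": [0, 0.043, 0], "twist": 0}]'

```text
time: 24.65
tool_pos: [522.1, -92.1, 373.8]
tcp_rot: [3.141, -0.001, 3.006]
contact_force: [1.0, 0.2, -1.6]
grip_width: 21.8
```

>>> play_rows --commands '[{"offset": [0, 0.043, 0], "twist": 0}, {"offset": [0, 0.043, 0], "twist": 0}, {"offset": [0, 0.043, 0], "twist": 0}, {"offset": [0, 0.043, 0], "twist": 0}, {"offset": [-0.008, 0.043, 0], "twist": 0}]'

```text
time: 25.15
tool_pos: [559.3, 120.0, 373.9]
tcp_rot: [-3.141, -0.001, 3.007]
contact_force: [0.9, -0.0, 0.4]
grip_width: 21.7
```

>>> play_rows --commands '[{"offset": [0, 0.02, 0.01], "twist": 0}, {"offset": [0, 0, 0], "twist": 0}]'

```text
time: 25.35
tool_pos: [562.2, 140.7, 362.2]
tcp_rot: [-3.142, -0.003, 3.01]
contact_force: [-0.3, -0.5, -0.4]
grip_width: 21.5
```

```bash
python3 w.py w26
```

```text
25.35 [562.2 140.7 362.2] [-3.1415e+00 -3.1000e-03  3.0102e+00] 21.5 [-0.3 -0.5 -0.4]
```

View pics/w26.png

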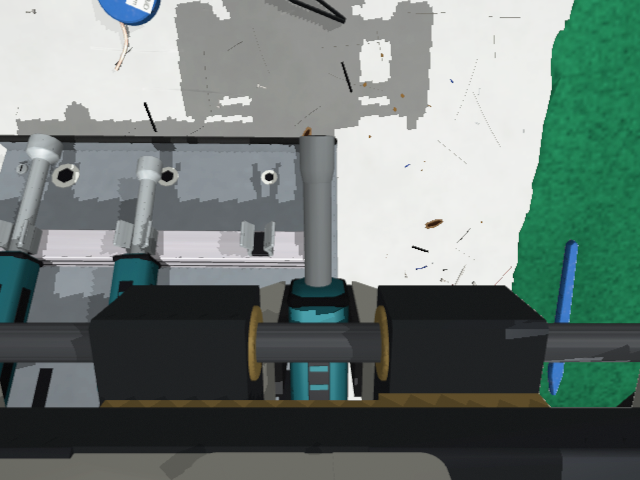

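>>> play_rows --commands '[{"offset": [0, 0, 0.03], "twist": 0.4}, {"offset": [0, 0, 0.025], "twist": 0}, {"offset": [-0.0057, 0, 0.0082], "twist": 0}, {"offset": [-0.0057, 0, 0.0082], "twist": 0}, {"offset": [0, 0, 0], "twist": 0}]'

```text
time: 25.9
tool_pos: [575.0, 135.4, 293.2]
tcp_rot: [3.141, 0.002, 2.996]
contact_force: [-1.9, 0.4, -0.0]
grip_width: 21.8
```

>>> play_rows --commands '[{"offset": [-0.0034, 0, 0.0049], "twist": 0}, {"offset": [-0.0034, 0, 0.0049], "twist": 0}, {"offset": [-0.0023, 0, 0.0033], "twist": 0}, {"offset": [0, 0, 0], "twist": 0}]'

```text
time: 26.3
tool_pos: [582.0, 135.1, 280.3]
tcp_rot: [-3.142, -0.003, 2.996]
contact_force: [-7.2, 1.4, 3.7]
grip_width: 21.6
```

```bash
python3 w.py w27;python3 chk.py w27 111 53 6
```

```text
26.3 [582.  135.1 280.3] [-3.1415 -0.0033  2.9965] 21.6 [-7.2  1.4  3.7]
w27 rail [323.7, 229.5] [324.1, 271.9] sh(13.5) [324.7, 267.0] head [323.3, 156.7]
```

View pics/w27.png

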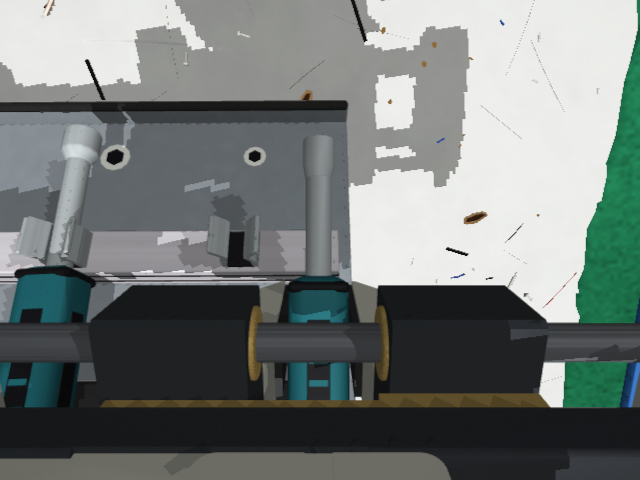

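>>> play_rows --commands '[{"offset": [-0.0023, 0, 0.0033], "twist": 0}, {"offset": [-0.0023, 0, 0.0033], "twist": 0}, {"offset": [-0.0017, 0, 0.0025], "twist": 0}, {"offset": [-0.0012, 0, 0.0016], "twist": 0}, {"offset": [0, 0, 0], "twist": 0}]'

```text
time: 26.85
tool_pos: [588.4, 134.3, 269.2]
tcp_rot: [-3.141, -0.007, 2.997]
contact_force: [-12.5, 1.1, 3.8]
grip_width: 21.8
```

```bash
python3 w.py w28;python3 chk.py w28 111 53 6
```

```text
26.85 [588.4 134.3 269.2] [-3.1411 -0.0069  2.9967] 21.8 [-12.5   1.1   3.8]
w28 rail [324.0, 222.1] [324.5, 267.1] sh(13.5) [325.1, 261.0] head [323.7, 144.3]
```

View pics/w28.png

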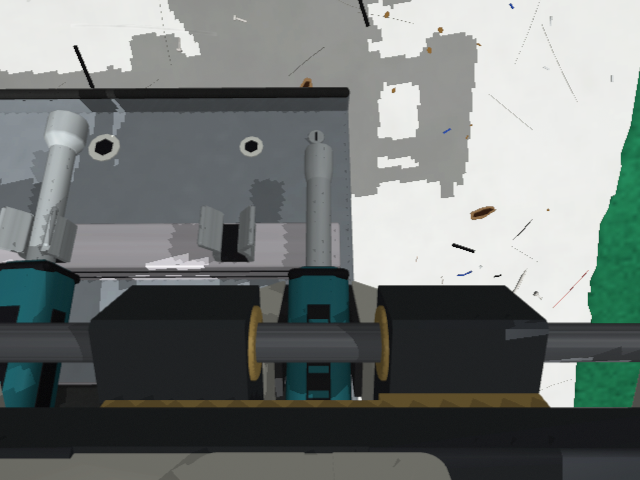

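>>> play_rows --commands '[{"offset": [0.0057, 0, -0.0082], "twist": 0}, {"offset": [0.0087, 0, -0.0123], "twist": 0}, {"offset": [0.002, -0.012, 0.0014], "twist": 0}, {"offset": [0, -0.02, 0], "twist": 0}, {"offset": [0, 0, 0], "twist": 0}]'

```text
time: 27.4
tool_pos: [569.2, 102.3, 288.6]
tcp_rot: [-3.141, 0.001, 2.994]
contact_force: [0.1, 0.2, -0.5]
grip_width: 22.1
```

```bash
python3 w.py w29;python3 chk.py w29 75 53 6;python3 -c "
import cv2
im=cv2.imread('pics/w29.png');cv2.imwrite('pics/w29z.png',cv2.resize(im[80:290,225:405],None,fx=3.5,fy=2.8,interpolation=cv2.INTER_CUBIC))"
```

```text
27.4 [569.2 102.3 288.6] [-3.1409e+00  1.1000e-03  2.9943e+00] 22.1 [ 0.1  0.2 -0.5]
w29 rail [320.1, 240.3] [320.4, 281.0] sh(13.5) [320.5, 277.6] head [319.6, 171.2]
```

View pics/w29z.png

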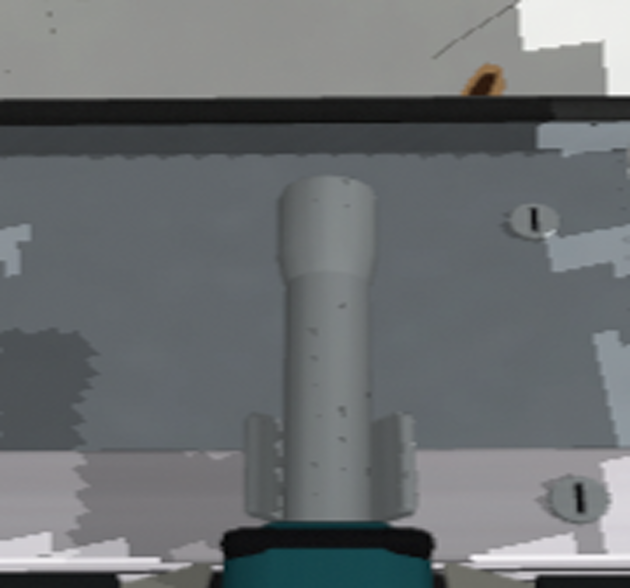

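>>> play_rows --commands '[{"offset": [0, 0.0005, 0], "twist": -0.4}, {"offset": [-0.0034, 0, 0.0049], "twist": 0}, {"offset": [-0.0034, 0, 0.0049], "twist": 0}, {"offset": [-0.0023, 0, 0.0033], "twist": 0}, {"offset": [0, 0, 0], "twist": 0}]'

```text
time: 27.95
tool_pos: [578.4, 103.2, 274.2]
tcp_rot: [-3.139, -0.002, 3.004]
contact_force: [-2.9, -5.5, 2.0]
grip_width: 21.7
```

>>> play_rows --commands '[{"offset": [-0.0017, 0, 0.0025], "twist": 0}, {"offset": [-0.0017, 0, 0.0025], "twist": 0}, {"offset": [-0.0017, 0, 0.0025], "twist": 0}, {"offset": [-0.0009, 0, 0.0012], "twist": 0}, {"offset": [0, 0, 0], "twist": 0}]'

```text
time: 28.45
tool_pos: [583.2, 102.4, 266.2]
tcp_rot: [-3.138, -0.005, 3.004]
contact_force: [-11.5, -6.9, 9.8]
grip_width: 22.1
```

```bash
python3 w.py w30;python3 chk.py w30 75 53 6;python3 -c "
import cv2
im=cv2.imread('pics/w30.png');cv2.imwrite('pics/w30z.png',cv2.resize(im[80:290,225:405],None,fx=3.5,fy=2.8,interpolation=cv2.INTER_CUBIC))"
```

```text
28.45 [583.2 102.4 266.2] [-3.1382 -0.0049  3.0044] 22.1 [-11.5  -6.9   9.8]
w30 rail [317.3, 224.5] [317.1, 270.4] sh(13.5) [316.8, 264.7] head [317.5, 145.3]
```

View pics/w30z.png

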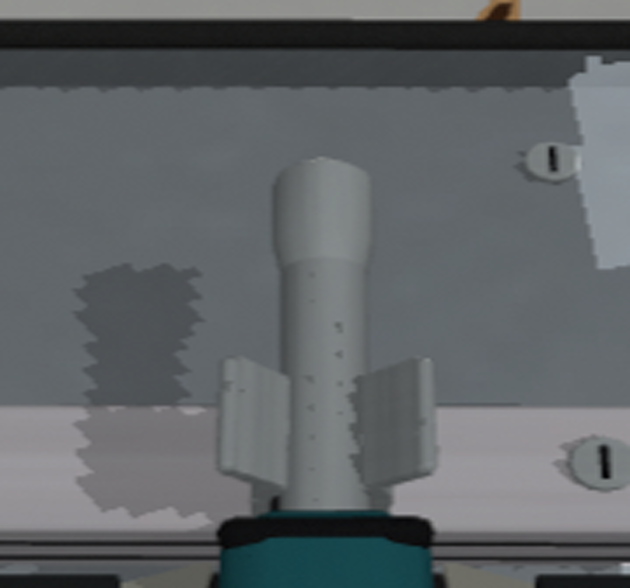

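>>> play_rows --commands '[{"offset": [-0.0009, 0, 0.0012], "twist": 0}, {"offset": [-0.0009, 0, 0.0012], "twist": 0}, {"offset": [0, 0, 0], "twist": 0}]'

```text
time: 28.8
tool_pos: [584.2, 102.3, 265.0]
tcp_rot: [-3.138, -0.007, 3.005]
contact_force: [-18.3, -5.7, 21.9]
grip_width: 21.6
```

```bash
python3 w.py w31;python3 chk.py w31 75 53 6;python3 -c "
import cv2
im=cv2.imread('pics/w31.png');cv2.imwrite('pics/w31z.png',cv2.resize(im[80:290,225:405],None,fx=3.5,fy=2.8,interpolation=cv2.INTER_CUBIC))"
```

```text
28.8 [584.2 102.3 265. ] [-3.1381 -0.0069  3.0045] 21.6 [-18.3  -5.7  21.9]
w31 rail [317.1, 223.6] [316.9, 269.8] sh(13.5) [316.6, 263.9] head [317.3, 143.9]
```

View pics/w31z.png

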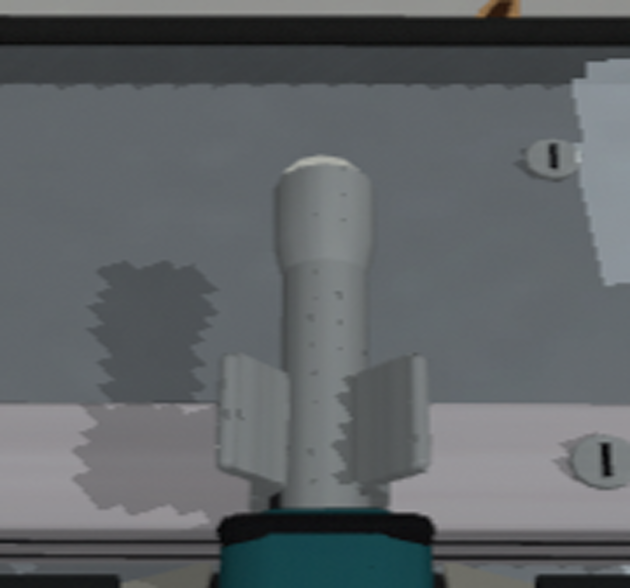

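>>> play_rows --commands '[{"offset": [-0.0008, 0, 0.0011], "twist": 0}, {"offset": [0, 0, 0], "twist": 0}]'

```text
time: 29.05
tool_pos: [584.6, 102.3, 264.8]
tcp_rot: [-3.138, -0.008, 3.005]
contact_force: [-22.4, -7.0, 28.4]
grip_width: 21.9
```

```bash
python3 w.py w32;python3 chk.py w32 75 53 6;python3 -c "
import cv2
im=cv2.imread('pics/w32.png');cv2.imwrite('pics/w32z.png',cv2.resize(im[80:290,225:405],None,fx=3.5,fy=2.8,interpolation=cv2.INTER_CUBIC))"
```

```text
29.05 [584.6 102.3 264.8] [-3.138  -0.0078  3.0046] 21.9 [-22.4  -7.   28.4]
w32 rail [317.1, 223.3] [316.9, 269.5] sh(13.5) [316.6, 263.5] head [317.4, 143.5]
```

View pics/w32z.png

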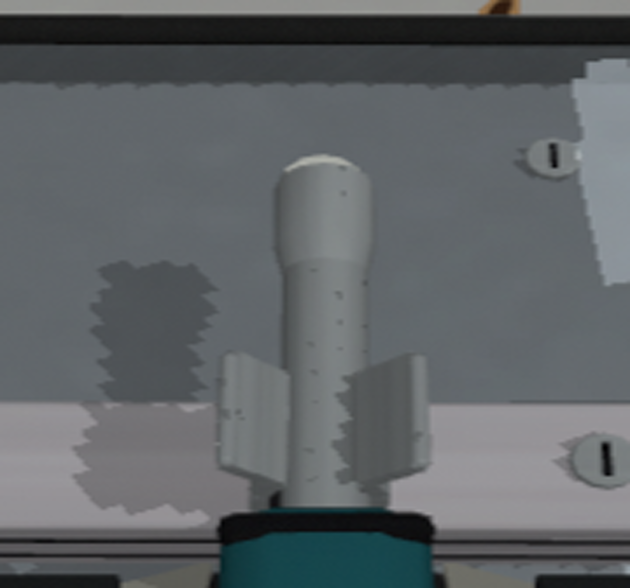

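>>> play_rows --commands '[{"offset": [0.001, 0, -0.0015], "twist": 0}, {"offset": [0.0006, 0, -0.0008], "twist": 0}]'

```text
time: 29.3
tool_pos: [584.0, 102.3, 264.9]
tcp_rot: [-3.138, -0.005, 3.004]
contact_force: [-6.7, -6.0, 3.3]
grip_width: 21.7
```

>>> play_rows --commands '[{"offset": [0, 0, 0], "twist": 0}, {"offset": [0, 0, 0], "twist": 0}, {"offset": [0, 0, 0], "twist": 0}, {"offset": [0, 0, -0.01], "twist": 0}, {"offset": [0, 0, -0.03], "twist": 0}]' --jaw 130

```text
time: 29.8
tool_pos: [584.9, 103.0, 303.1]
tcp_rot: [-3.141, -0.006, 3.003]
contact_force: [1.0, 0.8, 0.7]
grip_width: 45.0
```

>>> play_rows --commands '[{"offset": [0, 0, -0.04], "twist": 0}, {"offset": [0, -0.04, -0.04], "twist": 0}, {"offset": [0, -0.035, -0.02], "twist": 0}, {"offset": [0, 0, 0], "twist": 0}]'

```text
time: 30.2
tool_pos: [575.9, 30.2, 404.8]
tcp_rot: [-3.141, 0.008, 3.0]
contact_force: [-0.7, 0.4, -0.6]
grip_width: 44.9
```

```bash
python3 w.py w33; python3 chk.py w33 0 67 8;python3 chk.py w33 -75 81 10;python3 chk.py w33 75 53 6;python3 -c "
from h import *
im=cv2.imread('pics/w33.png');cv2.imwrite('pics/w33z.png',cv2.resize(im[80:300,90:460],None,fx=2.1,fy=2.1,interpolation=cv2.INTER_CUBIC))
for n in('scene','side'):
  im=viewer.capture(n)[:,:,::-1];cv2.imwrite(f'pics/{n}33.png',im)"
```

```text
30.2 [575.9  30.2 404.8] [-3.1408  0.0078  2.9998] 44.9 [-0.7  0.4 -0.6]
w33 rail [313.5, 175.0] [313.4, 199.8] sh(13.5) [313.1, 192.3] head [313.3, 111.5]
w33 rail [211.1, 175.2] [208.8, 200.0] sh(13.5) [201.3, 192.6] head [211.7, 94.1]
w33 rail [415.9, 174.7] [418.1, 199.5] sh(13.5) [424.8, 192.1] head [416.9, 129.1]
```

View pics/w33z.png

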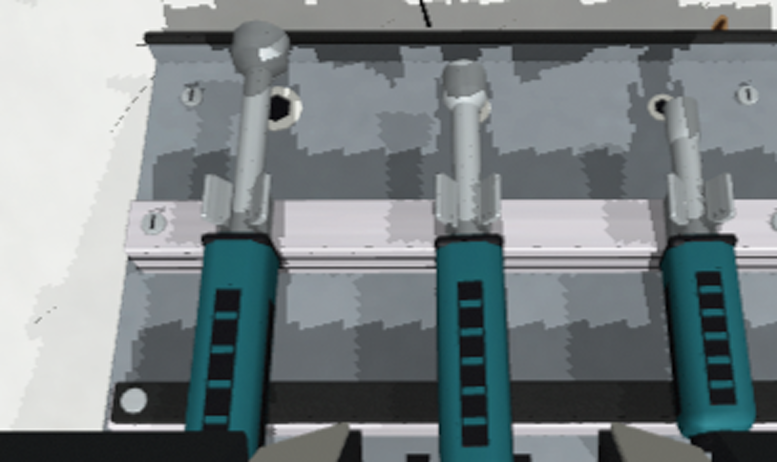

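View pics/side33.png

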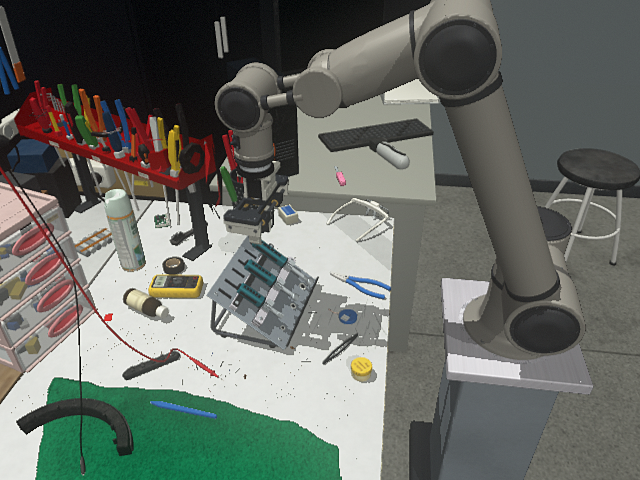

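View pics/scene33.png

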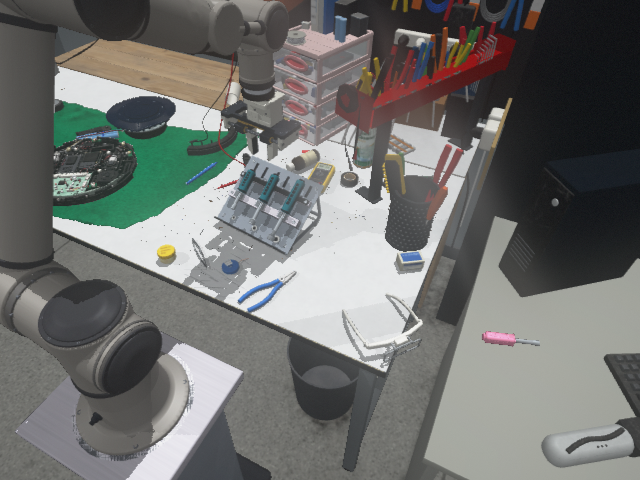

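```bash
python3 -c "
from plant import ticket; print(ticket.close_job())"
```

```text
the job is handed in; nothing more can be done
None
```

The job is handed in at about 30 s of the 67 s limit: all three nut drivers are on the rack, small in the left clip, medium in the middle, large in the right.

**What I did:**
- **Large:** I pulled it off the left clip and pushed it into the right one. The first push left it about 2 mm too far down-slope and not clicked in. I gripped it again, moved it 3 mm up-slope and pushed until it stopped hard.
- **Medium and small:** I picked each up lying flat, tilted it to the slope in the grip by pressing the handle on the rest strip beside its clip, then pushed it home.

**Last checks:**
- **Seating:** Each push ended at a hard stop, about 30–37 N at the wrist for 0.4–0.6 mm more travel. In the final wrist view all three shoulders line up just above the rail. Each head sits about 3 px from where the rack model puts it, the same offset as the correctly hung large driver at the start.
- **Surroundings:** The jar, spool and fuse box appear where they were in the first pictures. The gripper is clear of everything, with no contact force.
- **Disagreements:** The medium driver looked about 1.5° off the slope line, and the large one sat 2–3 mm to the left of the rack model, though between its clip's jaws. The rack model itself was only good to a few mm at the clips, so I relied on the hard stop and the comparison with the start rather than absolute positions.

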